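# Slide the shaker and the dropper bottle into their bar docks

### The arm

A 6-joint arm with a two-finger parallel gripper is mounted at the origin on a cart in front of the work surface, level with it; the furniture and walls round the work are solid. World frame = base frame: x ahead of the robot, y to its left, z up, the work surface at z = 0. Lengths are in m, angles in rad, forces in N, time in s.
With the tool pointing down it reaches from about 0.35 to 0.975 m from the base axis. Payload 4.9 kg.
Tool frame: the origin (TCP) lies midway between the tips of the shut fingers; the grasp point (between the pads) lies 19 mm behind it; z points along the fingers, x is the direction in which the jaws open and shut, and the axes are right-handed (so a half turn about z gives the same grasp; the last joint's range is limited). The gripper opens to 85 mm and grips with 20 to 120 N. Pads are 22 mm wide; open, the fingers measure 114 mm over their backs; the gripper's body (76 mm by 85 mm) begins 54 mm behind the grasp point. The pads swing forward as they close: fully open they stand 13 mm farther back than shut.
Start: joints at [-1.375, 0.053, 1.613, -0, 1.476, -0.119], TCP at [0.194, -0.594, 0.211] pointing down, gripper open.
Joint ranges: [-3.01, 3.01], [-1.01, 2.22], [0.06, 2.58], [-1.02, 4.17], [0.09, 2.62], [-3.14, 3.14]. Speed limits (rad/s): [2.57, 2.57, 3.14, 3.14, 3.14, 3.14].

### API

Orientations are given as a rotation vector (axis times angle).
In Python, from station import robot gives the robot as it stands.
- The arm moves only by the tool jog_arm, never from a script. Its argument "motion" is a list of rows, each a list of 3 entries, a list of its own where there are three numbers: the turn, a rotation vector about the tool's x, y, z each as a share of 0.1 rad, from -1 to 1, then the shift along the tool's x, y, z each as a share of 0.06 m, from -1 to 1, then the opening in per cent of the stroke, from 0 (shut) to 100 (fully open). In form: [[[ax, ay, az], [tx, ty, tz], jaw], ...]. A call has 1 to 10 rows; each row shifts and turns the commanded pose from where the row before left it, along the tool's axes as they then stand; what a row does not reach is not made up. A row lasts 1/8 s, in which the tool goes at most 62.5 mm and 10.7 degrees, less where a joint would pass 70% of its speed; a pose out of reach is approached as far as the arm can. A call with a number of a shift or a turn outside -1 to 1 is refused whole. A call with a gripper value outside its range is refused whole. The fingers move at their own pace and stop on an object; "grip_force" is the grip in N (left out, the last holds). Time passes only in rows, so rows that do not move let the fingers close. It gives the time, the measured TCP pose, the force and the opening at its end, in the units of the state.
- robot.state(): the state, without advancing time (a new reading comes with each control period).
- robot.camera(name): name is "scene" or "top"; returns a dict with "pixels" (384x512x3 uint8, blue, green, red), "range_z" (384x512 float32, m along the optical axis (not along the pixel's ray), 0 where there is no reading), "fx", "fy", "cx", "cy" (pixels), "xyz" and "orientation" of the camera in the world. Camera axes: x right, y down, z forward; pixel columns grow to the right and rows downward; lengths in m; the calibration is good to about 2 mm. A picture is of the moment at which its call begins.
- robot.hand_in(): hands the job in, once; it reports no verdict.
The state is a dict: "clock": time; "joint_pos": joint angles; "qvel": joint speeds; "joint_efforts": joint torques, N m; "tcp_pos": TCP position; "tool_rot": TCP orientation; "force": force on the tool from outside, world axes, zero at the start; "wrist_torque": the same for the moment, N m; "opening": finger opening in m.
Only numpy, scipy, OpenCV 4.12 (cv2) and the standard library are available. Lean on these libraries where they do the work, as an engineer would, in place of code of your own. Each camera call takes 0.05 s, during which the arm holds its last target.

### The job

Tidy the bar: with the fingertips, push the steel cocktail shaker along the worktop into the wider wooden dock and the small brown dropper bottle into the narrower one, each fully home against the back of its dock. Push them low on the body so that they slide upright and never tip; do not grip or lift them, and leave the other things where they are.

Things in the scene. Friction and masses are not known exactly. Their poses are not given: they have to be found in the camera images.
- shaker: steel cobbler cocktail shaker, standing upright and loose, 217 mm tall, about 0.4 kg; body a straight 66 mm diameter cylinder up to 145 mm, widest 70 mm at the shoulder. It tips if pushed higher than about 40 mm. Starts 120 to 155 mm before the wide dock's parking spot, up to 30 mm off its centre line. Origin: centre of its underside, z up
- dropper_bottle: small brown glass dosing bottle with a black dropper cap, standing upright and loose, 142 mm tall, about 0.2 kg; body a 47 mm diameter cylinder up to 76 mm, neck and cap 25 mm above that. It tips if pushed higher than about 30 mm. Starts 120 to 155 mm before the narrow dock's parking spot, up to 30 mm off its centre line. Origin: centre of its underside, z up
- wide_dock: fixed low U-shaped wooden dock for the shaker: two arms and a back stop 12 mm thick, 26 mm high, no floor, inner width 83, outer 107 mm. Origin: on the worktop where the parked shaker's centre belongs. x points from the open mouth to the back stop (ahead and to the robot's left, 0.8 to 1.2 rad anticlockwise of straight ahead); stop's inner face at x = +33.5 mm, rounded arm ends at x = -14 mm. z up
- narrow_dock: fixed low U-shaped wooden dock for the dropper bottle: two arms and a back stop 12 mm thick, 26 mm high, no floor, inner width 64, outer 88 mm. Origin: on the worktop where the parked dropper bottle's centre belongs. x points from the open mouth to the back stop (ahead and to the robot's left, 0.8 to 1.2 rad anticlockwise of straight ahead); stop's inner face at x = +24 mm, rounded arm ends at x = -12 mm. z up
- jigger: bystander: double-cone steel jigger, 44 mm wide, 88 mm tall, standing behind and between the two docks. Origin: centre of its underside
- wine_stopper: bystander: small steel ball-shaped wine stopper, 37 mm wide, 73 mm tall, standing in front of the left-hand dock. Origin: centre of its underside
- corkscrew: bystander: winged steel corkscrew standing upright at the right rear, 41 x 64 x 166 mm. Origin: centre of its underside
- tumbler: bystander: smoky glass tumbler on the left, 84 mm wide, 106 mm tall. Origin: centre of its underside
- opener: bystander: flat bar bottle opener with a blue grip lying at the left front, 45 x 154 x 11 mm. Origin: centre of its underside
Things that resemble listed ones, but are neither listed nor needed, are in the scene too. Leave any green look-alike of the dropper_bottle alone.

How it is judged:
By the outcome, as a careful person would: the job done as asked, in the order asked, and still so for the second after the job is handed in, with the robot touching nothing.
It also fails if it takes over 72 s, if anything falls off the work surface, if the arm or the gripper's body presses on something with over 40 N, if the wrist force passes 120 N, or if a joint passes its speed limit or range.

## Working session

There is one attempt and no reset: what is moved stays moved. The work goes in short steps, Python scripts to look and compute and a tool call to move; the robot and the scene stay as the last step left them, time stands still between calls to the robot, and variables do not carry over. Pictures are saved under pics/ and viewed, and the job is handed in when it is done.

Besides the shell and the picture viewer there is one more tool, called after ">>>" by a JSON object that holds its "name" and its "arguments". jog_arm: Moves the arm, as the interface text tells. Its arguments: {"type":"object","properties":{"motion":{"type":"array","items":{"type":"array"}},"grip_force":{"type":"number"}},"required":["motion"]}

```bash
mkdir -p pics; ls
cat > h.py <<'E'
import numpy as np, cv2
from scipy.spatial.transform import Rotation as R
from station import robot
def snap(n):
    c=robot.camera(n); 
    np.savez('last_%s.npz'%n,**{k:np.asarray(v) for k,v in c.items()}); return c
E
python3 - <<'E'
from h import *
print(robot.state())
for n in('scene','top'):
    c=snap(n); cv2.imwrite(f'pics/{n}0.png',c['pixels']); print(n,c['fx'],c['fy'],c['cx'],c['cy'],c['xyz'],c['orientation'])
E
```

```text
pics
{'clock': 0.0, 'joint_pos': array([-1.37500127e+00,  5.33723901e-02,  1.61428878e+00, -7.92655088e-06,
        1.47599270e+00, -1.18965649e-01]), 'qvel': array([-0.00083345,  0.00110239, -0.00129105, -0.00035348, -0.00028055,
       -0.00101008]), 'joint_efforts': array([ 2.44824996e-04, -3.93680835e+01, -3.70179141e+01, -1.50550659e-04,
        7.05844912e-03,  4.89985759e-07]), 'tcp_pos': array([ 0.19338205, -0.59363469,  0.20945655]), 'tool_rot': array([-2.54102845e+00,  1.84499652e+00,  2.38304139e-03]), 'force': array([ 0.01450329,  0.54642764, -0.42583536]), 'wrist_torque': array([ 0.01304267, -0.02121898,  0.03438536]), 'opening': 0.08538416131344911}
scene 378.7820293996464 378.7820293996464 250.12707704799607 190.79225152443215 [-0.1295691   0.59564431  0.8775752 ] [-0.99258385  2.41150255 -1.07102084]
top 414.1694019412564 414.1694019412564 255.05446022540914 199.04486140216994 [ 0.30529107 -0.03755089  1.45725123] [-2.11113433  2.15462713 -0.15123474]
```

View pics/scene0.png

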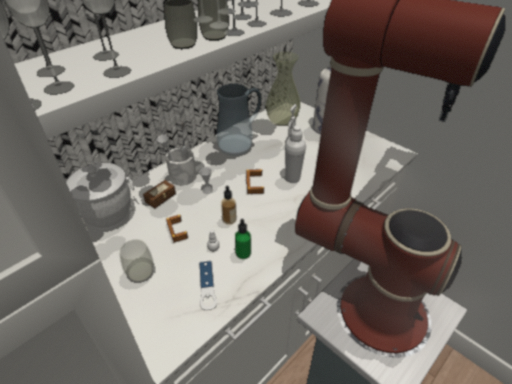

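View pics/top0.png

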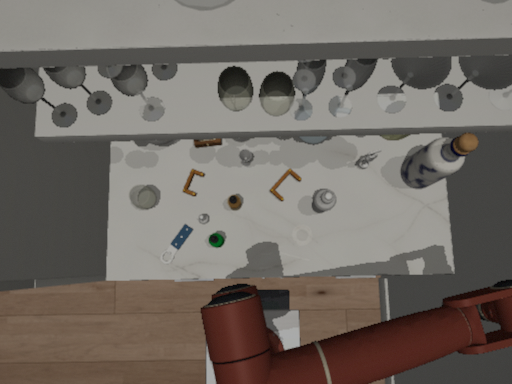

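Scene view: shaker at about (295,155), brown bottle at (229,207), green look-alike at (243,242), docks at (177,228) and (256,181). Top view: docks at (192,182) and (285,185), brown bottle at (234,202), green at (216,240), shaker at (324,200). I'll enlarge to confirm which is which.

Run:
```python
from h import *
c=np.load('last_top.npz'); im=c['pixels'][140:280,110:370]
a=cv2.resize(im,None,fx=3,fy=3,interpolation=cv2.INTER_CUBIC); cv2.imwrite('pics/top0c.png',a)
c=np.load('last_scene.npz'); im=c['pixels'][110:310,90:340]
cv2.imwrite('pics/scene0c.png',cv2.resize(im,None,fx=3,fy=3,interpolation=cv2.INTER_CUBIC))
# pixel->world by range
def cloud(n):
    c=np.load(f'last_{n}.npz'); z=c['range_z']; v,u=np.indices(z.shape)
    p=np.stack([(u-c['cx'])/c['fx']*z,(v-c['cy'])/c['fy']*z,z],-1)
    return p@R.from_rotvec(c['orientation']).as_matrix().T+c['xyz']
P=cloud('top')
for u,v in [(234,202),(216,240),(324,200),(203,218),(247,158),(370,160),(147,198),(192,182),(272,190),(300,230),(115,145),(440,145),(115,275),(440,270),(280,125),(200,142)]: print((u,v),P[v,u].round(3))
```

```text
(234, 202) [0.508 0.05  0.12 ]
(216, 240) [0.386 0.109 0.122]
(324, 200) [ 0.497 -0.232  0.196]
(203, 218) [0.464 0.159 0.065]
(247, 158) [0.676 0.007 0.042]
(370, 160) [ 0.649 -0.413  0.079]
(147, 198) [0.547 0.368 0.002]
(192, 182) [ 0.603  0.208 -0.   ]
(272, 190) [ 0.562 -0.078  0.027]
(300, 230) [ 0.422 -0.174 -0.001]
(115, 145) [ 0.747  0.491 -0.001]
(440, 145) [ 0.646 -0.575  0.256]
(115, 275) [ 0.278  0.475 -0.001]
(440, 270) [ 0.274 -0.65  -0.   ]
(280, 125) [ 0.638 -0.088  0.492]
(200, 142) [0.738 0.173 0.041]
```

View pics/top0c.png

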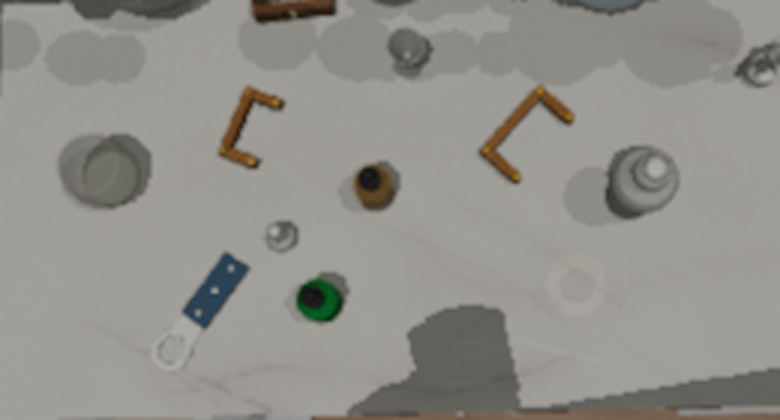

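View pics/scene0c.png

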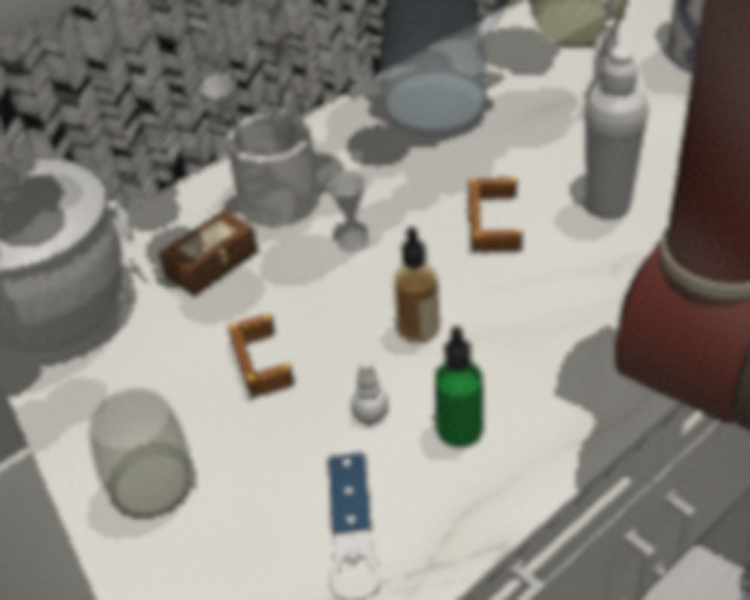

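Only two dropper bottles: brown (top 234,202) is the one meant; green (top 216,240) is the look-alike to leave. The only shaker is at top (324,200). Left dock is narrower, right dock is wider. Now measuring.

```bash
cat >> h.py <<'E'
from scipy.optimize import least_squares
def load(n): return np.load(f'last_{n}.npz')
def cloud(c):
    z=c['range_z']; v,u=np.indices(z.shape)
    p=np.stack([(u-c['cx'])/c['fx']*z,(v-c['cy'])/c['fy']*z,z],-1)
    return p@R.from_rotvec(c['orientation']).as_matrix().T+c['xyz']
def cast(c,uv,h):
    uv=np.atleast_2d(uv).astype(float)
    d=np.c_[(uv[:,0]-c['cx'])/c['fx'],(uv[:,1]-c['cy'])/c['fy'],np.ones(len(uv))]@R.from_rotvec(c['orientation']).as_matrix().T
    return c['xyz']+d*((h-c['xyz'][2])/d[:,2])[:,None]
def circ(P,r,x0):
    f=least_squares(lambda q:np.hypot(P[:,0]-q[0],P[:,1]-q[1])-r,x0,loss='soft_l1',f_scale=.003)
    return f.x,np.std(f.fun),len(P)
def obj(c,xy,zlo,zhi,r,rad=.06):
    P=cloud(c).reshape(-1,3); m=(P[:,2]>zlo)&(P[:,2]<zhi)&(np.hypot(*(P[:,:2]-xy).T)<rad)
    P=P[m]; return circ(P,r,xy) if len(P)>8 else None
E
python3 - <<'E'
from h import *
for n in('top','scene'):
    c=load(n); P=cloud(c); hsv=cv2.cvtColor(c['pixels'],cv2.COLOR_BGR2HSV)
    m=cv2.inRange(hsv,(5,110,60),(22,255,255))
    for nm,xy in(('narrow',(.6,.2)),('wide',(.59,-.11))):
        k=(m>0)&(np.abs(P[...,2]-.026)<.006)&(np.hypot(P[...,0]-xy[0],P[...,1]-xy[1])<.11)
        v,u=np.nonzero(k); Q=cast(c,np.c_[u,v],.026)
        r=cv2.minAreaRect((Q[:,:2]*1000).astype(np.float32)); print(n,nm,len(Q),r, cv2.boxPoints(r).round(0).tolist(), Q[:,:2].mean(0))
    for nm,xy,lo,hi,r in(('bottle',(.5,.06),.01,.07,.0235),('shaker',(.5,-.23),.01,.14,.033),('green',(.38,.11),.01,.07,.0235),('stopper',(.46,.16),.005,.06,.0185),('jig',(.67,.0),.005,.09,.02)): print(n,nm,obj(c,np.array(xy),lo,hi,r))
    for nm,xy,lo,hi,r in(('bottlecap',(.5,.06),.09,.15,.0125),('shakercap',(.5,-.23),.19,.22,.015)): 
        Pf=P.reshape(-1,3); q=Pf[(Pf[:,2]>lo)&(Pf[:,2]<hi)&(np.hypot(Pf[:,0]-xy[0],Pf[:,1]-xy[1])<.05)]; print(n,nm,len(q),q.mean(0),q.max(0))
E
```

```text
top narrow 117 ((596.829345703125, 199.50308227539062), (45.93278121948242, 85.4101791381836), 67.28475189208984) [[549.0, 195.0], [627.0, 162.0], [645.0, 204.0], [566.0, 237.0]] [0.5992947  0.20653661]
top wide 143 ((581.8297119140625, -125.61386108398438), (54.84348678588867, 105.02313232421875), 47.94642639160156) [[524.0, -111.0], [602.0, -181.0], [639.0, -140.0], [561.0, -70.0]] [ 0.58757179 -0.11762661]
top bottle (array([0.51784083, 0.05286052]), np.float64(0.00031914623532095437), 34)
top shaker (array([ 0.50703547, -0.24510339]), np.float64(0.00242193439105918), 75)
top green (array([0.38886855, 0.11596721]), np.float64(0.00029397718560342007), 25)
top stopper (array([0.46912148, 0.16961362]), np.float64(0.012502551852160823), 91)
top jig (array([0.67085072, 0.01210531]), np.float64(0.010347892155660376), 170)
top bottlecap 55 [0.51632052 0.05145796 0.12047562] [0.52955354 0.06308053 0.14410258]
top shakercap 118 [ 0.50413204 -0.24192869  0.20509855] [ 0.52281681 -0.22620271  0.21948795]
scene narrow 131 ((595.5804443359375, 204.53126525878906), (41.31954574584961, 92.296218
[... 246 characters left out ...]
 -102.0], [605.0, -176.0], [639.0, -139.0], [556.0, -65.0]] [ 0.58336481 -0.11650173]
scene bottle (array([0.51935223, 0.0536204 ]), np.float64(0.0013290543249716053), 206)
scene shaker (array([ 0.50836361, -0.24525976]), np.float64(0.00278729801041809), 512)
scene green (array([0.39050111, 0.11690732]), np.float64(0.0010523874309311698), 227)
scene stopper (array([0.47014527, 0.15917882]), np.float64(0.01495399006976732), 187)
scene jig (array([0.67704903, 0.00780304]), np.float64(0.011079833599890529), 253)
scene bottlecap 113 [0.51441418 0.05808088 0.11558557] [0.53026725 0.06703792 0.14768557]
scene shakercap 105 [ 0.50128662 -0.23577601  0.20477176] [ 0.52105939 -0.22200978  0.21977146]
```

```bash
cat >> h.py <<'E'
def Rtool(yaw,tilt):   # push direction yaw; tip leads by tilt. tool x = push-90deg, forward = -y
    f=np.array([np.cos(yaw),np.sin(yaw),0]); up=np.array([0,0,1.])
    z=np.sin(tilt)*f-np.cos(tilt)*up; y=-(np.cos(tilt)*f+np.sin(tilt)*up); x=np.cross(y,z)
    return np.c_[x,y,z]
def plan(p,Rt,n,p0=None,R0=None):
    s=robot.state(); p0=s['tcp_pos'] if p0 is None else np.array(p0); R0=R.from_rotvec(s['tool_rot']).as_matrix() if R0 is None else R0
    w=R.from_matrix(R0.T@Rt).as_rotvec(); d=(np.array(p)-p0)/n; 
    print('n',n,'turn/row',(w/n/.1).round(2))
    for i in range(n):
        Ri=R0@R.from_rotvec(w*i/n).as_matrix(); print(i,(Ri.T@d/.06).round(2).tolist())
def show():
    s=robot.state(); Rm=R.from_rotvec(s['tool_rot']).as_matrix()
    print('t',round(s['clock'],2),'p',s['tcp_pos'].round(4),'x',Rm[:,0].round(3),'z',Rm[:,2].round(3),'F',s['force'].round(1),'op',round(s['opening'],4),'q',s['joint_pos'].round(2))
WD=np.deg2rad(48); ND=np.deg2rad(67)
WO=np.array([.5815,-.124])-.01575*np.array([np.cos(WD),np.sin(WD)])
NO=np.array([.5965,.2015])-.012*np.array([np.cos(ND),np.sin(ND)])
def inframe(xy,o,yaw):
    d=np.array(xy)-o; c,s=np.cos(yaw),np.sin(yaw); return np.array([c*d[0]+s*d[1],-s*d[0]+c*d[1]])
E
python3 - <<'E'
from h import *
print(WO,NO,inframe((.5075,-.245),WO,WD),inframe((.518,.053),NO,ND))
f=np.array([np.cos(WD),np.sin(WD)]); st=np.array([.5075,-.245])-.09*f; print(st)
plan([*st,.15],Rtool(WD,.62),10)
E
```

```text
[ 0.57096119 -0.13570453] [0.59181123 0.19045394] [-0.12368619 -0.02597209] [-0.15536736  0.01423606]
[ 0.44727825 -0.31188303]
n 10 turn/row [ 0.6  -0.16 -0.51]
0 [-0.32, -0.55, 0.1]
1 [-0.29, -0.56, 0.14]
2 [-0.25, -0.56, 0.18]
3 [-0.22, -0.56, 0.21]
4 [-0.19, -0.56, 0.25]
5 [-0.16, -0.55, 0.29]
6 [-0.13, -0.54, 0.32]
7 [-0.09, -0.52, 0.36]
8 [-0.06, -0.5, 0.39]
9 [-0.03, -0.48, 0.42]
```

>>> {"name": "jog_arm", "arguments": {"motion": [[[0.6,-0.16,-0.51],[-0.32,-0.55,0.1],42],[[0.6,-0.16,-0.51],[-0.29,-0.56,0.14],42],[[0.6,-0.16,-0.51],[-0.25,-0.56,0.18],42],[[0.6,-0.16,-0.51],[-0.22,-0.56,0.21],42],[[0.6,-0.16,-0.51],[-0.19,-0.56,0.25],42],[[0.6,-0.16,-0.51],[-0.16,-0.55,0.29],42],[[0.6,-0.16,-0.51],[-0.13,-0.54,0.32],42],[[0.6,-0.16,-0.51],[-0.09,-0.52,0.36],42],[[0.6,-0.16,-0.51],[-0.06,-0.5,0.39],42],[[0.6,-0.16,-0.51],[-0.03,-0.48,0.42],42]]}}

```text
clock: 1.35
tcp_pos: [0.4479, -0.3111, 0.1488]
tool_rot: [-2.384, 0.908, -0.291]
force: [0.2, 0.9, -0.8]
opening: 0.0357
```

Run:
```python
from h import *
show()
f=np.array([np.cos(WD),np.sin(WD)]); st=np.array([.5075,-.245])-.09*f
plan([*st,.03],Rtool(WD,.62),6)
c=snap('scene'); cv2.imwrite('pics/s1.png',c['pixels'])
```

```text
t 1.35 p [ 0.4479 -0.3111  0.1488] x [ 0.746 -0.666  0.002] z [ 0.385  0.43  -0.816] F [ 0.2  0.9 -0.8] op 0.0357 q [-1.06 -0.02  1.89  0.58  1.51 -0.44]
n 6 turn/row [0.01 0.   0.01]
0 [-0.0, 0.19, 0.27]
1 [-0.0, 0.19, 0.27]
2 [-0.0, 0.19, 0.27]
3 [-0.0, 0.19, 0.27]
4 [0.0, 0.19, 0.27]
5 [0.0, 0.19, 0.27]
```

View pics/s1.png

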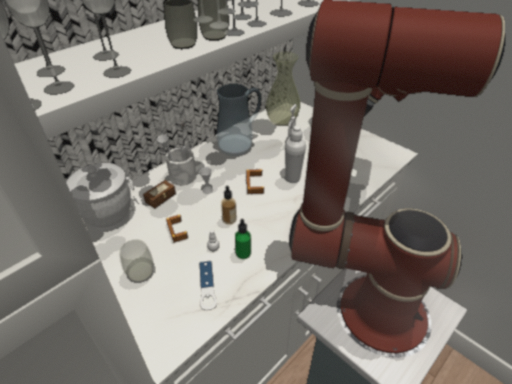

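The scene view shows the arm clear of everything; the gripper is hidden behind the forearm near (345,170), right of the shaker (295,160). Lowering.

>>> {"name": "jog_arm", "arguments": {"motion": [[[0,0,0],[0,0.19,0.27],42],[[0,0,0],[0,0.19,0.27],42],[[0,0,0],[0,0.19,0.27],42],[[0,0,0],[0,0.19,0.27],42],[[0,0,0],[0,0.19,0.27],42],[[0,0,0],[0,0.19,0.27],42]]}}

```text
clock: 2.15
tcp_pos: [0.4475, -0.3124, 0.0292]
tool_rot: [-2.385, 0.911, -0.291]
force: [0.3, -0.6, 0.4]
opening: 0.0361
```

Run:
```python
from h import *
show()
for n in('scene','top'):
    c=snap(n); print(obj(c,np.array((.5075,-.245)),.01,.135,.033,.05))
    cv2.imwrite(f'pics/{n}2.png',c['pixels'])
a=cv2.resize(c['pixels'][150:270,230:390],None,fx=4,fy=4,interpolation=cv2.INTER_CUBIC); cv2.imwrite('pics/t2c.png',a)
f=np.array([np.cos(WD),np.sin(WD)]); 
s=robot.state()['tcp_pos']; print(inframe(s[:2],WO,WD))
```

```text
t 2.15 p [ 0.4475 -0.3124  0.0292] x [ 0.745 -0.667  0.001] z [ 0.385  0.429 -0.817] F [ 0.3 -0.6  0.4] op 0.0361 q [-1.06  0.15  1.94  0.6   1.33 -0.56]
(array([ 0.50866225, -0.24558729]), np.float64(0.0025983259747056654), 484)
(array([ 0.50711708, -0.24551901]), np.float64(0.002459260376558697), 66)
[-0.21330282 -0.02451932]
```

View pics/t2c.png

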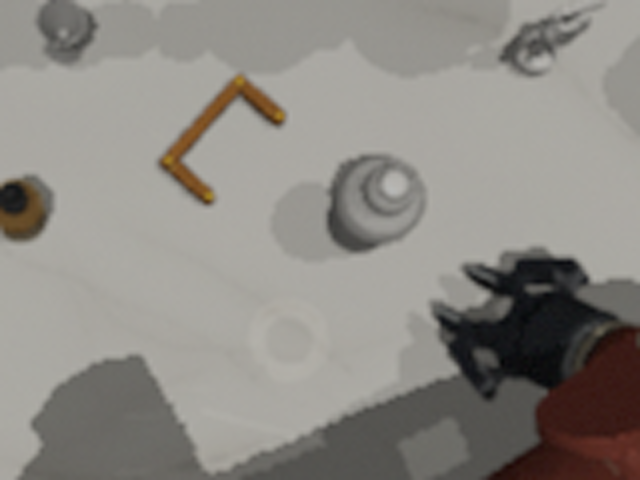

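>>> {"name": "jog_arm", "arguments": {"motion": [[[0,0,0],[0,0.08,0.11],42],[[0,0,0],[0,0.08,0.11],42],[[0,0,0],[0.01,-0.095,0.067],42],[[0,0,0],[0.01,-0.095,0.067],42],[[0,0,0],[0,-0.095,0.067],42],[[0,0,0],[0,-0.095,0.067],42],[[0,0,0],[0,-0.095,0.067],42]]}}

```text
clock: 3.12
tcp_pos: [0.472, -0.2869, 0.0144]
tool_rot: [-2.386, 0.91, -0.291]
force: [0.4, -0.3, 0.4]
opening: 0.0359
```

Run:
```python
from h import *
show()
for n in('scene','top'):
    c=snap(n); print(obj(c,np.array((.5075,-.245)),.03,.135,.033,.045))
a=cv2.resize(c['pixels'][150:250,270:400],None,fx=5,fy=5,interpolation=cv2.INTER_CUBIC); cv2.imwrite('pics/t3c.png',a)
s=robot.state()['tcp_pos']; print(inframe(s[:2],WO,WD))
```

```text
t 3.12 p [ 0.472  -0.2869  0.0144] x [ 0.746 -0.666  0.002] z [ 0.385  0.428 -0.817] F [ 0.4 -0.3  0.4] op 0.0359 q [-1.    0.17  1.95  0.62  1.27 -0.53]
(array([ 0.50824899, -0.24504054]), np.float64(0.0024546468548065654), 429)
(array([ 0.50660395, -0.2448593 ]), np.float64(0.0019383549252911189), 55)
[-0.17844097 -0.02739072]
```

View pics/t3c.png

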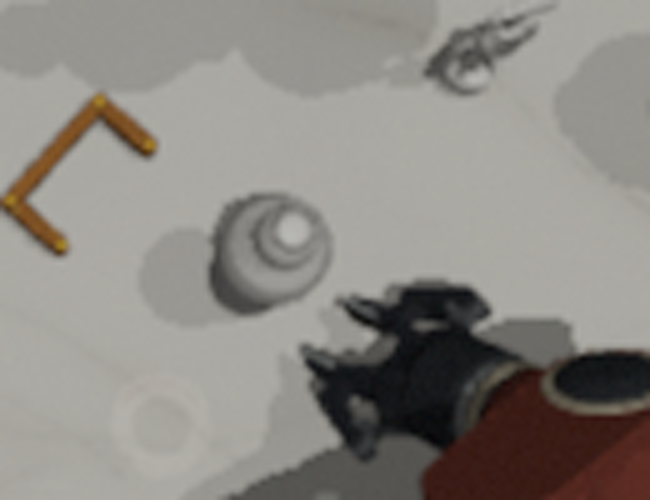

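>>> {"name": "jog_arm", "arguments": {"motion": [[[0,0,0],[0,-0.054,0.039],42],[[0,0,0],[0,-0.054,0.039],42],[[0,0,0],[0,-0.054,0.039],42],[[0,0,0],[0,-0.04,0.029],42],[[0,0,0],[0,-0.04,0.029],42],[[0,0,0],[0,-0.04,0.029],42],[[0,0,0],[0,-0.04,0.029],42],[[0,0,0],[0,-0.04,0.029],42],[[0,0,0],[0,-0.04,0.029],42]]}}

```text
clock: 4.35
tcp_pos: [0.4915, -0.265, 0.0139]
tool_rot: [-2.385, 0.91, -0.291]
force: [0.2, 0.1, -0.3]
opening: 0.0356
```

Run:
```python
from h import *
show()
for n in('scene','top'):
    c=snap(n); r=obj(c,np.array((.512,-.24)),.035,.135,.033,.045); print(r,inframe(r[0],WO,WD))
s=robot.state()['tcp_pos']; print(inframe(s[:2],WO,WD))
```

```text
t 4.35 p [ 0.4915 -0.265   0.0139] x [ 0.745 -0.667  0.002] z [ 0.385  0.429 -0.817] F [ 0.2  0.1 -0.3] op 0.0356 q [-0.95  0.16  1.96  0.64  1.24 -0.5 ]
(array([ 0.50801702, -0.24493592]), np.float64(0.002428905550655475), 410) [-0.12329262 -0.02631343]
(array([ 0.50678558, -0.24471048]), np.float64(0.0018877676048076476), 53) [-0.12394907 -0.02524744]
[-0.14912596 -0.02740984]
```

Run:
```python
from h import *
a=cv2.resize(load('top')['pixels'][170:240,290:380],None,fx=7,fy=7,interpolation=cv2.INTER_CUBIC); cv2.imwrite('pics/t4c.png',a)
a=cv2.resize(load('scene')['pixels'][100:210,230:360],None,fx=5,fy=5,interpolation=cv2.INTER_CUBIC); cv2.imwrite('pics/s4c.png',a)
```

```text
(no output)
```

View pics/t4c.png

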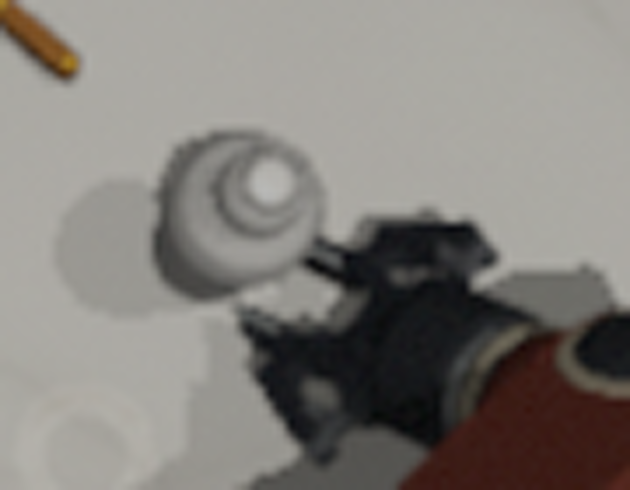

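View pics/s4c.png

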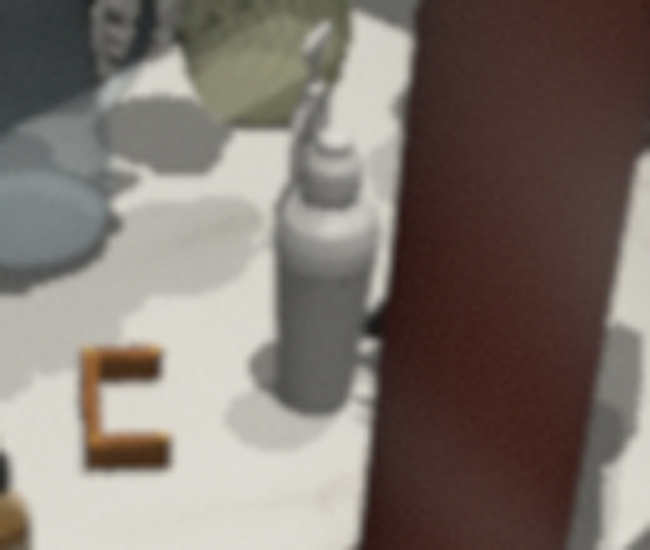

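Fingers are just short of the shaker in the top view (tips at crop (245,315) and (310,255)). Before contact I'll check the real gripper depth from the depth image.

Run:
```python
from h import *
s=robot.state(); Rm=R.from_rotvec(s['tool_rot']).as_matrix()
c=load('top'); P=cloud(c).reshape(-1,3); px=c['pixels'].reshape(-1,3)
L=(P-s['tcp_pos'])@Rm
m=(np.abs(L[:,0])<.09)&(L[:,2]<.02)&(L[:,2]>-.16)&(np.abs(L[:,1])<.08)&(px.max(1)<75)&(P[:,2]>.008)
for z in np.arange(-.16,.02,.01):
    k=m&(L[:,2]>=z)&(L[:,2]<z+.01)
    if k.sum(): print(round(z,3),k.sum(),'fwd',(-L[k,1]).max().round(4),(-L[k,1]).min().round(4),'x',L[k,0].min().round(4),L[k,0].max().round(4))
```

```text
-0.16 46 fwd 0.0374 -0.0024 x -0.0379 0.0308
-0.15 8 fwd 0.0354 -0.0045 x -0.0373 0.0274
-0.14 24 fwd 0.0142 -0.007 x -0.0461 0.0394
-0.13 81 fwd 0.0219 -0.0101 x -0.0649 0.0606
-0.12 89 fwd 0.0696 -0.0133 x -0.0657 0.0649
-0.11 46 fwd 0.0645 0.0019 x -0.0628 0.0603
-0.1 49 fwd 0.018 -0.0109 x -0.0575 0.0585
-0.09 40 fwd 0.0174 -0.0091 x -0.0566 0.0543
-0.08 68 fwd 0.0647 -0.0119 x -0.0494 0.0534
-0.07 28 fwd 0.0756 -0.0077 x -0.0449 0.0497
-0.06 21 fwd 0.0781 -0.0066 x -0.0355 0.0279
-0.05 15 fwd 0.0766 -0.0128 x -0.0349 0.031
-0.04 16 fwd 0.0679 -0.0054 x -0.0343 0.0279
-0.03 4 fwd 0.076 -0.0053 x -0.0323 0.0189
-0.02 4 fwd 0.0667 0.0415 x -0.0322 -0.0272
-0.01 2 fwd 0.0531 0.0434 x -0.0312 -0.0293
0.0 1 fwd 0.0436 0.0436 x -0.0295 -0.0295
0.01 3 fwd 0.05 0.0418 x -0.024 -0.02
```

>>> {"name": "jog_arm", "arguments": {"motion": [[[1,0,0],[0,0,0],42],[[0,0,0],[0,-0.037,0.034],42],[[0,0,0],[0,-0.037,0.034],42],[[0,0,0],[0,-0.037,0.034],42]]}}

```text
clock: 4.95
tcp_pos: [0.4975, -0.2581, 0.0137]
tool_rot: [-2.296, 0.875, -0.328]
force: [-2.6, -0.4, -0.3]
opening: 0.0359
```

Run:
```python
from h import *
show()
for n in('scene','top'):
    c=snap(n); r=obj(c,np.array((.512,-.24)),.035,.135,.033,.045); print(r,inframe(r[0],WO,WD))
s=robot.state()['tcp_pos']; print(inframe(s[:2],WO,WD))
```

```text
t 4.95 p [ 0.4975 -0.2581  0.0137] x [ 0.746 -0.666  0.002] z [ 0.436  0.487 -0.757] F [-2.6 -0.4 -0.3] op 0.0359 q [-0.97  0.2   1.96  0.72  1.28 -0.56]
(array([ 0.51036171, -0.24306276]), np.float64(0.002632116816648636), 416) [-0.12033168 -0.02680249]
(array([ 0.50859454, -0.24342448]), np.float64(0.002465235539549787), 61) [-0.12178296 -0.02573127]
[-0.13988903 -0.02721374]
```

Run:
```python
from h import *
s=robot.state(); Rm=R.from_rotvec(s['tool_rot']).as_matrix()
c=load('top'); P=cloud(c); px=c['pixels']
L=(P-s['tcp_pos'])@Rm
m=(np.abs(L[...,0])<.06)&(L[...,2]<.03)&(L[...,2]>-.07)&(np.abs(L[...,1])<.03)&(P[...,2]>.006)
for v,u in np.argwhere(m):
    if L[v,u,2]>-.05: print(u,v,px[v,u],P[v,u].round(3),'L',(L[v,u]*1000).round(0))
a=cv2.resize(load('top')['pixels'][190:225,310:355],None,fx=14,fy=14,interpolation=cv2.INTER_NEAREST); cv2.imwrite('pics/t5c.png',a)
```

```text
335 204 [53 53 51] [ 0.505 -0.292  0.047] L [ 28.  -6. -39.]
336 204 [48 48 45] [ 0.504 -0.295  0.052] L [ 29.  -8. -44.]
337 204 [68 70 71] [ 0.505 -0.299  0.049] L [ 32.  -4. -44.]
311 205 [90 93 94] [ 0.509 -0.215  0.009] L [-21. -27.  30.]
334 205 [86 86 83] [ 0.501 -0.288  0.052] L [ 23. -10. -42.]
335 205 [85 85 82] [ 0.501 -0.292  0.048] L [ 26.  -5. -41.]
336 205 [76 74 72] [ 0.501 -0.294  0.053] L [ 27.  -7. -47.]
337 205 [50 50 48] [ 0.501 -0.298  0.051] L [ 29.  -3. -46.]
333 206 [27 28 26] [ 0.498 -0.285  0.049] L [ 18.  -8. -39.]
334 206 [51 50 48] [ 0.497 -0.287  0.057] L [ 19. -12. -47.]
336 206 [91 90 89] [ 0.497 -0.294  0.054] L [ 24.  -6. -48.]
332 207 [94 98 99] [ 0.497 -0.284  0.032] L [ 17.   3. -27.]
333 207 [45 48 47] [ 0.496 -0.287  0.035] L [ 19.   3. -31.]
334 207 [13 11 11] [ 0.495 -0.288  0.047] L [ 18.  -3. -41.]
312 208 [78 81 82] [ 0.498 -0.218  0.008] L [-26. -19.  24.]
334 208 [90 94 94] [ 0.493 -0.29   0.037] L [ 18.   5. -36.]
335 208 [45 47 47] [ 0.491 -0.292  0.047] L [ 18.   1. -44.]
336 208 [23 23 24] [ 0.491 -0.295  0.049] L [ 19.   1. -48.]
31
[... 1639 characters left out ...]
57  0.045] L [-25.  -5. -37.]
326 216 [62 62 59] [ 0.464 -0.259  0.052] L [-25.  -8. -44.]
327 216 [83 83 80] [ 0.463 -0.261  0.056] L [-23.  -9. -49.]
328 216 [82 81 79] [ 0.463 -0.265  0.055] L [-21.  -6. -50.]
324 217 [35 35 34] [ 0.461 -0.253  0.047] L [-31.  -6. -38.]
325 217 [31 29 27] [ 0.461 -0.256  0.05 ] L [-29.  -6. -42.]
326 217 [27 27 27] [ 0.46  -0.258  0.056] L [-28.  -8. -48.]
327 217 [36 35 33] [ 0.46  -0.262  0.05 ] L [-25.  -3. -46.]
325 218 [47 47 48] [ 0.457 -0.256  0.049] L [-31.  -4. -43.]
326 218 [23 24 22] [ 0.457 -0.259  0.052] L [-30.  -4. -47.]
326 219 [51 52 54] [ 0.455 -0.26   0.039] L [-30.   6. -39.]
327 220 [44 45 44] [ 0.451 -0.263  0.042] L [-31.   8. -44.]
```

View pics/t5c.png

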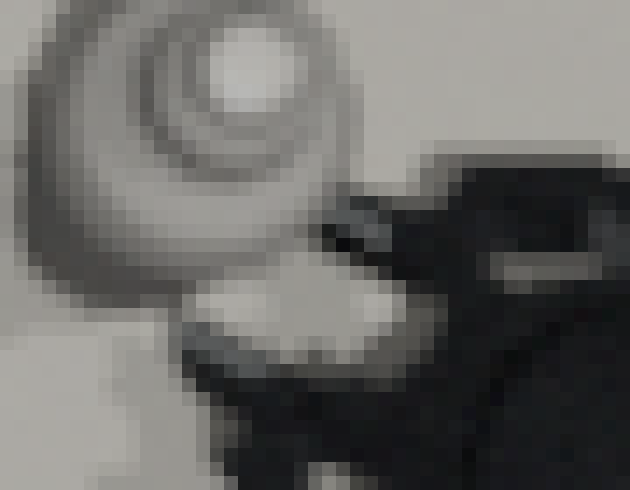

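Contact came about 18 mm later than the nominal tip shape implies, so the half-open tips may sit further back and higher than assumed. I'll back off slightly and feel for the worktop to learn the true tip height.

>>> {"name": "jog_arm", "arguments": {"motion": [[[0,0,0],[0,0.1,-0.087],42],[[0,0,0],[0,0.022,0.025],42],[[0,0,0],[0,0.022,0.025],42],[[0,0,0],[0,0.022,0.025],42]]}}

```text
clock: 5.55
tcp_pos: [0.4921, -0.2644, 0.0075]
tool_rot: [-2.294, 0.876, -0.329]
force: [0.5, -0.3, -0.4]
opening: 0.0356
```

>>> {"name": "jog_arm", "arguments": {"motion": [[[0,0,0],[0,0.022,0.025],42],[[0,0,0],[0,0,0],42]]}}

```text
clock: 5.8
tcp_pos: [0.492, -0.2642, 0.0054]
tool_rot: [-2.293, 0.875, -0.328]
force: [-0.3, -0.4, 0.4]
opening: 0.0358
```

>>> {"name": "jog_arm", "arguments": {"motion": [[[0,0,0],[0,0.022,0.025],42],[[0,0,0],[0,0.022,0.025],42]]}}

```text
clock: 6.05
tcp_pos: [0.4921, -0.2644, 0.0015]
tool_rot: [-2.294, 0.875, -0.329]
force: [0.1, 0.2, 0.6]
opening: 0.0357
```

>>> {"name": "jog_arm", "arguments": {"motion": [[[0,0,0],[0,0.022,0.025],42],[[0,0,0],[0,0.011,0.0125],42]]}}

```text
clock: 6.3
tcp_pos: [0.492, -0.2643, -0.0016]
tool_rot: [-2.294, 0.875, -0.328]
force: [0.1, -0.3, 0.0]
opening: 0.0361
```

>>> {"name": "jog_arm", "arguments": {"motion": [[[0,0,0],[0,0.022,0.025],42],[[0,0,0],[0,0.011,0.0125],42]]}}

```text
clock: 6.55
tcp_pos: [0.492, -0.2644, -0.0045]
tool_rot: [-2.294, 0.875, -0.328]
force: [1.0, -0.8, -0.1]
opening: 0.0358
```

>>> {"name": "jog_arm", "arguments": {"motion": [[[0,0,0],[0,0.022,0.025],42],[[0,0,0],[0,0.011,0.0125],42]]}}

```text
clock: 6.8
tcp_pos: [0.492, -0.2644, -0.0075]
tool_rot: [-2.294, 0.875, -0.328]
force: [0.7, -0.3, -0.5]
opening: 0.0357
```

Run:
```python
from h import *
show()
for n in('scene','top'):
    c=snap(n); r=obj(c,np.array((.512,-.24)),.035,.135,.033,.045); print(r,inframe(r[0],WO,WD))
s=robot.state(); print(inframe(s['tcp_pos'][:2],WO,WD)); Rm=R.from_rotvec(s['tool_rot']).as_matrix()
a=cv2.resize(c['pixels'][185:230,310:365],None,fx=14,fy=14,interpolation=cv2.INTER_CUBIC); cv2.imwrite('pics/t6c.png',a)
```

```text
t 6.8 p [ 0.492  -0.2644 -0.0075] x [ 0.745 -0.667  0.001] z [ 0.437  0.487 -0.756] F [ 0.7 -0.3 -0.5] op 0.0357 q [-0.99  0.24  1.95  0.73  1.26 -0.6 ]
(array([ 0.51077515, -0.24284376]), np.float64(0.0023318333465522094), 403) [-0.11989228 -0.02696319]
(array([ 0.50933219, -0.24249356]), np.float64(0.0019409288135789765), 56) [-0.12059757 -0.02565654]
[-0.14847211 -0.02742474]
```

View pics/t6c.png

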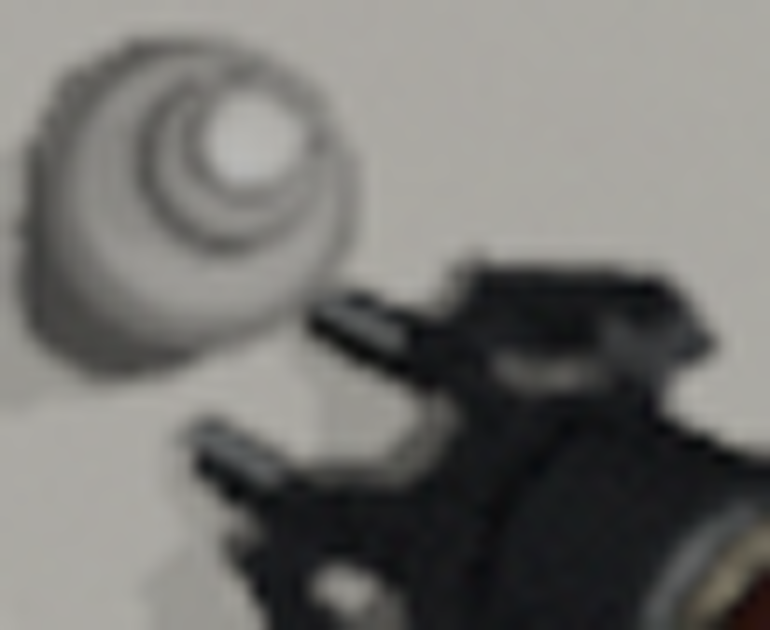

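>>> {"name": "jog_arm", "arguments": {"motion": [[[0,0,0],[0,-0.0505,0.0435],42],[[0,0,0],[0,-0.038,0.033],42],[[0,0,0],[0,-0.025,0.022],42],[[0,0,0],[0,-0.025,0.022],42],[[0,0,0],[0,-0.038,0.033],42],[[0,0,0],[0,-0.038,0.033],42],[[0,0,0],[-0.01,-0.038,0.033],42],[[0,0,0],[-0.015,-0.038,0.033],42]]}}

```text
clock: 7.9
tcp_pos: [0.5066, -0.2463, -0.0073]
tool_rot: [-2.294, 0.876, -0.329]
force: [-1.5, -2.4, -1.0]
opening: 0.036
```

```bash
cat >> h.py <<'E'
def track(which,xy,n=None):
    o,d,lo,hi,r=(WO,WD,.035,.135,.033) if which=='s' else (NO,ND,.035,.07,.0235)
    s=robot.state(); t=s['tcp_pos']; print('tcp',(inframe(t[:2],o,d)*1000).round(1),'z',(t[2]*1000).round(1),'F',s['force'].round(1),'t',round(s['clock'],2))
    for n in('scene','top'):
        c=snap(n); q=obj(c,np.array(xy),lo,hi,r,.045)
        print(n,(q[0].round(4),round(q[1]*1000,1),q[2],(inframe(q[0],o,d)*1000).round(1)) if q else None)
        P=cloud(c).reshape(-1,3); h,rr=(.19,.05) if which=='s' else (.115,.04)
        k=(P[:,2]>h)&(np.hypot(*(P[:,:2]-xy).T)<rr)&(P[:,2]<.24); k=P[k]
        if len(k): print('   cap mean',k.mean(0).round(4),'max z',k[:,2].max().round(3),len(k))
E
python3 - <<'E'
from h import *
track('s',(.517,-.23))
E
```

```text
tcp [-125.3  -26.2] z -7.3 F [-1.5 -2.4 -1. ] t 7.9
scene (array([ 0.5206, -0.2333]), np.float64(2.6), 408, array([-106.2,  -27.9]))
   cap mean [ 0.5141 -0.2252  0.2059] max z 0.221 109
top (array([ 0.5199, -0.2327]), np.float64(2.0), 57, array([-106.3,  -26.9]))
   cap mean [ 0.5167 -0.23    0.2044] max z 0.22 119
```

>>> {"name": "jog_arm", "arguments": {"motion": [[[0,0,0],[-0.02,-0.038,0.033],42],[[0,0,0],[-0.027,-0.05,0.043],42],[[0,0,0],[-0.027,-0.05,0.043],42],[[0,0,0],[-0.027,-0.05,0.043],42],[[0,0,0],[-0.027,-0.05,0.043],42],[[0,0,0],[-0.027,-0.05,0.043],42]]}}

```text
clock: 8.75
tcp_pos: [0.5147, -0.2227, -0.0074]
tool_rot: [-2.294, 0.875, -0.328]
force: [-0.6, -1.8, -0.8]
opening: 0.0361
```

Run:
```python
from h import *
track('s',(.53,-.21))
```

```text
tcp [-102.3  -16.4] z -7.4 F [-0.6 -1.8 -0.8] t 8.75
scene (array([ 0.529 , -0.2097]), np.float64(2.4), 402, array([-83.1, -18.3]))
   cap mean [ 0.5222 -0.2017  0.2055] max z 0.222 110
top (array([ 0.5277, -0.209 ]), np.float64(1.8), 53, array([-83.4, -16.9]))
   cap mean [ 0.5252 -0.2065  0.2053] max z 0.22 118
```

>>> {"name": "jog_arm", "arguments": {"motion": [[[0,0,0],[-0.027,-0.05,0.043],42],[[0,0,0],[-0.027,-0.05,0.043],42],[[0,0,0],[-0.027,-0.05,0.043],42],[[0,0,0],[-0.027,-0.05,0.043],42],[[0,0,0],[-0.027,-0.05,0.043],42],[[0,0,0],[-0.027,-0.05,0.043],42],[[0,0,0],[-0.027,-0.05,0.043],42],[[0,0,0],[-0.027,-0.05,0.043],42],[[0,0,0],[-0.027,-0.05,0.043],42],[[0,0,0],[-0.02,-0.05,0.043],42]]}}

```text
clock: 10.1
tcp_pos: [0.5292, -0.1827, -0.0073]
tool_rot: [-2.294, 0.875, -0.328]
force: [-0.6, -1.2, 0.4]
opening: 0.0363
```

Run:
```python
from h import *
track('s',(.541,-.165))
for n in('scene','top'):
  c=load(n); x=(170,240,260,370) if n=='top' else (100,220,200,340)
  cv2.imwrite(f'pics/{n}8.png',cv2.resize(c['pixels'][x[0]:x[1],x[2]:x[3]],None,fx=5,fy=5,interpolation=cv2.INTER_CUBIC))
```

```text
tcp [-62.8  -0.4] z -7.3 F [-0.6 -1.2  0.4] t 10.1
scene (array([ 0.5436, -0.1697]), np.float64(2.4), 402, array([-43.6,  -2.4]))
   cap mean [ 0.5368 -0.1617  0.2054] max z 0.22 113
top (array([ 0.5424, -0.1691]), np.float64(1.8), 48, array([-43.9,  -1.1]))
   cap mean [ 0.5393 -0.167   0.2049] max z 0.22 118
```

View pics/top8.png

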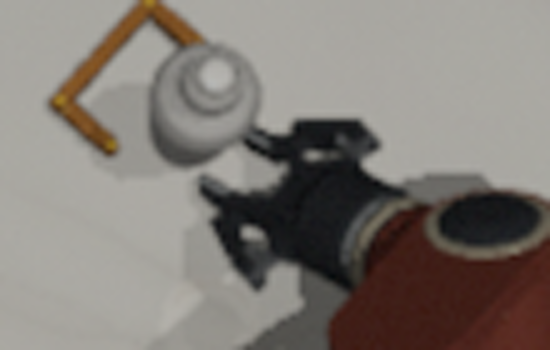

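View pics/scene8.png

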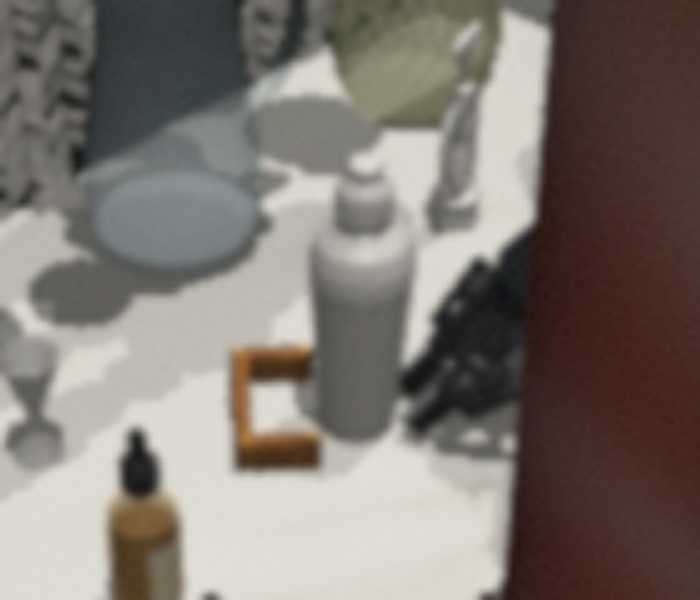

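The shaker stands upright, centred at the wide dock's mouth (scene crop (360,430) base; dock arms at (280,360) and (285,455)), and the fingers touch low. Straight in now.

>>> {"name": "jog_arm", "arguments": {"motion": [[[0,0,0],[0,-0.05,0.043],42],[[0,0,0],[0,-0.05,0.043],42],[[0,0,0],[0,-0.05,0.043],42],[[0,0,0],[0,-0.05,0.043],42],[[0,0,0],[0,-0.05,0.043],42],[[0,0,0],[0,-0.05,0.043],42],[[0,0,0],[0,-0.05,0.043],42],[[0,0,0],[0,-0.05,0.043],42],[[0,0,0],[0,-0.05,0.043],42]]}}

```text
clock: 11.32
tcp_pos: [0.5531, -0.1563, -0.0072]
tool_rot: [-2.294, 0.875, -0.328]
force: [-1.4, -0.8, -0.8]
opening: 0.0363
```

>>> {"name": "jog_arm", "arguments": {"motion": [[[0,0,0],[0,-0.025,0.022],42],[[0,0,0],[0,-0.025,0.022],42]]}}

```text
clock: 11.58
tcp_pos: [0.5557, -0.1534, -0.0071]
tool_rot: [-2.294, 0.875, -0.329]
force: [-1.3, -1.3, -1.0]
opening: 0.0357
```

Run:
```python
from h import *
track('s',(.569,-.139))
```

```text
tcp [-23.4  -0.5] z -7.1 F [-1.3 -1.3 -1. ] t 11.57
scene (array([ 0.5699, -0.1401]), np.float64(2.3), 403, array([-3.9, -2.2]))
   cap mean [ 0.5623 -0.1322  0.2057] max z 0.22 117
top (array([ 0.5685, -0.1399]), np.float64(1.9), 49, array([-4.8, -1. ]))
   cap mean [ 0.5655 -0.1376  0.2053] max z 0.221 112
```

Free sliding still (≈2 N), about 4 mm to go. Small steps until the force rises.

>>> {"name": "jog_arm", "arguments": {"motion": [[[0,0,0],[0,-0.019,0.016],42],[[0,0,0],[0,-0.019,0.016],42]]}}

```text
clock: 11.92
tcp_pos: [0.5576, -0.1514, -0.0071]
tool_rot: [-2.294, 0.875, -0.329]
force: [-2.2, -3.3, -0.5]
opening: 0.0359
```

>>> {"name": "jog_arm", "arguments": {"motion": [[[0,0,0],[0,-0.019,0.016],42]]}}

```text
clock: 12.05
tcp_pos: [0.5581, -0.1511, -0.0074]
tool_rot: [-2.297, 0.876, -0.329]
force: [-9.3, -7.8, 1.5]
opening: 0.0356
```

>>> {"name": "jog_arm", "arguments": {"motion": [[[0,0,0],[0,-0.0126,0.011],42]]}}

```text
clock: 12.18
tcp_pos: [0.5584, -0.151, -0.0075]
tool_rot: [-2.298, 0.876, -0.328]
force: [-12.6, -10.1, 3.4]
opening: 0.0359
```

Force rose to 16 N against the stop. Retreating.

>>> {"name": "jog_arm", "arguments": {"motion": [[[0,0,0],[0,0.025,-0.022],42],[[0,0,0],[0,0.05,-0.043],42],[[0,0,0],[0,0.1,-0.087],42],[[0,0,0],[0,0.15,-0.13],42],[[0,0,0],[0,0.2,-0.17],42],[[0,0,0],[0,0.2,-0.17],42],[[0,0,0],[0,0.2,-0.17],42]]}}

```text
clock: 13.05
tcp_pos: [0.5098, -0.205, -0.0075]
tool_rot: [-2.294, 0.876, -0.329]
force: [0.1, -0.1, -0.8]
opening: 0.0358
```

Run:
```python
from h import *
track('s',(.571,-.136)); show()
for n in('scene','top'):
  c=load(n); x=(150,250,230,370) if n=='top' else (100,220,200,340)
  cv2.imwrite(f'pics/{n}9.png',cv2.resize(c['pixels'][x[0]:x[1],x[2]:x[3]],None,fx=5,fy=5,interpolation=cv2.INTER_CUBIC))
```

```text
tcp [-92.4  -0.9] z -7.5 F [ 0.1 -0.1 -0.8] t 13.05
scene (array([ 0.5714, -0.1385]), np.float64(2.3), 404, array([-1.8, -2.2]))
   cap mean [ 0.5641 -0.1305  0.2054] max z 0.22 116
top (array([ 0.57  , -0.1383]), np.float64(1.9), 50, array([-2.6, -1. ]))
   cap mean [ 0.5674 -0.137   0.2049] max z 0.221 116
t 13.15 p [ 0.5099 -0.2056 -0.0075] x [ 0.744 -0.668  0.002] z [ 0.439  0.486 -0.756] F [ 0.3 -0.   0.6] op 0.0358 q [-0.89  0.18  2.02  0.77  1.2  -0.55]
```

View pics/top9.png

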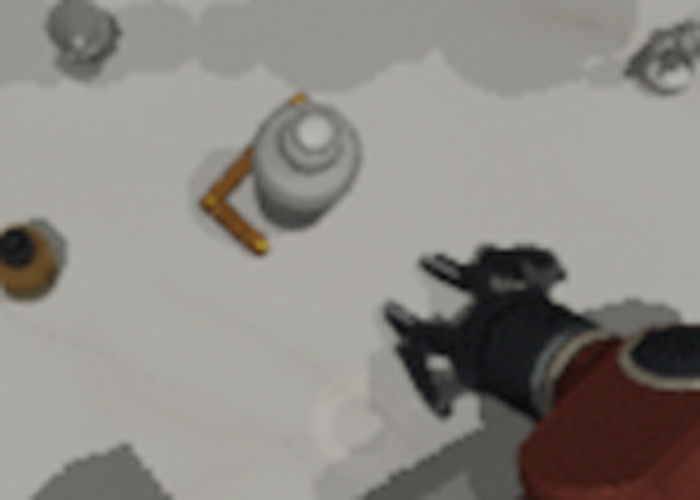

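View pics/scene9.png

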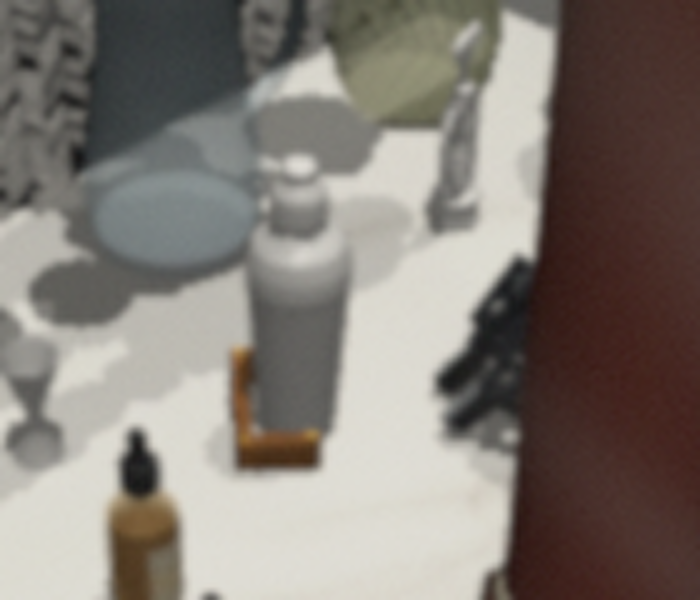

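Shaker upright inside the wide dock (top crop: base around (290,205), touching the stop side; scene crop base (295,430)). The measured centre is 2 mm short of my dock estimate, but the hard stop shows it is home. Now to the bottle.

Run:
```python
from h import *
s=robot.state(); p=s['tcp_pos']
for n in('scene','top'): print(obj(load(n),np.array((.518,.053)),.03,.07,.0235,.04))
f=np.array([np.cos(ND),np.sin(ND)]); st=np.array([.5185,.053])-.085*f; print(st)
R0=R.from_rotvec(s['tool_rot']).as_matrix()
plan([.44,-.16,.12],R0,4)
plan([*st,.07],Rtool(ND,.70),6,[.44,-.16,.12],R0)
```

```text
(array([0.51947051, 0.05352687]), np.float64(0.001132323351748916), 145)
(array([0.51775825, 0.05310875]), np.float64(0.0002982985906637598), 26)
[ 0.48528785 -0.02524291]
n 4 turn/row [0. 0. 0.]
0 [-0.34, -0.31, -0.44]
1 [-0.34, -0.31, -0.44]
2 [-0.34, -0.31, -0.44]
3 [-0.34, -0.31, -0.44]
n 6 turn/row [-0.02 -0.36 -0.42]
0 [-0.16, -0.18, 0.34]
1 [-0.14, -0.19, 0.35]
2 [-0.12, -0.2, 0.35]
3 [-0.1, -0.2, 0.35]
4 [-0.07, -0.21, 0.36]
5 [-0.05, -0.21, 0.36]
```

>>> {"name": "jog_arm", "arguments": {"motion": [[[0,0,0],[-0.34,-0.31,-0.44],30],[[0,0,0],[-0.34,-0.31,-0.44],30],[[0,0,0],[-0.34,-0.31,-0.44],30],[[0,0,0],[-0.34,-0.31,-0.44],30],[[-0.02,-0.36,-0.42],[-0.16,-0.18,0.34],30],[[-0.02,-0.36,-0.42],[-0.14,-0.19,0.35],30],[[-0.02,-0.36,-0.42],[-0.12,-0.2,0.35],30],[[-0.02,-0.36,-0.42],[-0.1,-0.2,0.35],30],[[-0.02,-0.36,-0.42],[-0.07,-0.21,0.36],30],[[-0.02,-0.36,-0.42],[-0.05,-0.21,0.36],30]]}}

```text
clock: 14.4
tcp_pos: [0.4857, -0.0226, 0.071]
tool_rot: [-2.4, 0.481, -0.178]
force: [0.4, -0.0, -0.1]
opening: 0.0255
```

Run:
```python
from h import *
track('b',(.5185,.053)); show()
for n in('scene','top'):
  c=load(n); x=(150,260,180,320) if n=='top' else (130,270,150,340)
  cv2.imwrite(f'pics/{n}10.png',cv2.resize(c['pixels'][x[0]:x[1],x[2]:x[3]],None,fx=4,fy=4,interpolation=cv2.INTER_CUBIC))
plan([.4853,-.0252,.005],Rtool(ND,.70),4)
```

```text
tcp [-237.6   14.4] z 71.0 F [ 0.4 -0.  -0.1] t 14.4
scene (array([0.5194, 0.0534]), np.float64(1.1), 123, array([-154.5,   13.1]))
   cap mean [0.5153 0.057  0.1275] max z 0.147 63
top (array([0.5181, 0.0529]), np.float64(0.3), 24, array([-155.4,   14.1]))
   cap mean [0.5171 0.052  0.1255] max z 0.144 40
t 14.5 p [ 0.4852 -0.0216  0.0704] x [ 0.923 -0.384 -0.001] z [ 0.248  0.597 -0.763] F [-0.2  0.7  0.3] op 0.026 q [-0.62 -0.11  2.16  0.7   1.35 -0.47]
n 4 turn/row [-0.01  0.01  0.01]
0 [0.01, 0.19, 0.2]
1 [0.01, 0.19, 0.2]
2 [0.01, 0.19, 0.2]
3 [0.01, 0.19, 0.2]
```

View pics/top10.png

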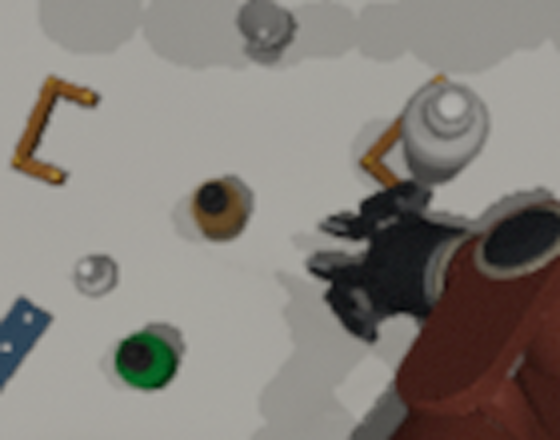

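View pics/scene10.png

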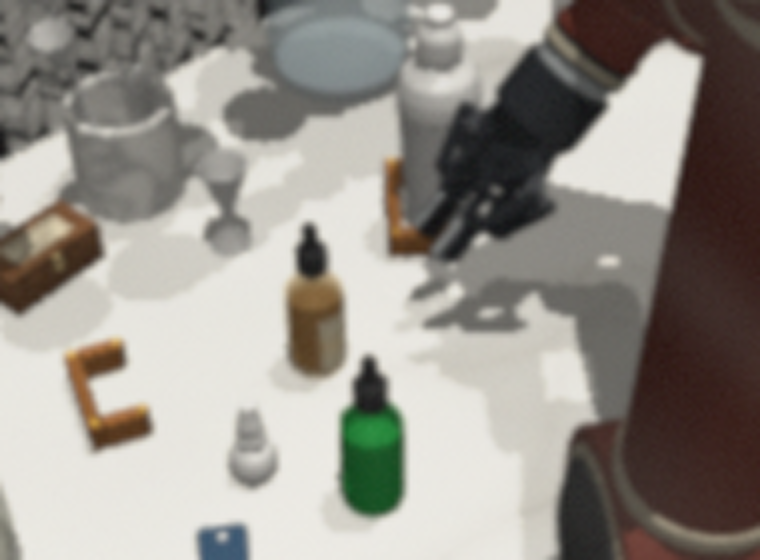

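>>> {"name": "jog_arm", "arguments": {"motion": [[[0,0,0],[0.01,0.19,0.2],30],[[0,0,0],[0.01,0.19,0.2],30],[[0,0,0],[0,0.19,0.2],30],[[0,0,0],[0,0.19,0.2],30]]}}

```text
clock: 15.0
tcp_pos: [0.4848, -0.0279, 0.0036]
tool_rot: [-2.4, 0.485, -0.178]
force: [-0.0, 0.6, 0.3]
opening: 0.0255
```

>>> {"name": "jog_arm", "arguments": {"motion": [[[0,0,0],[0,0.021,0.025],30],[[0,0,0],[0,0.021,0.025],30]]}}

```text
clock: 15.25
tcp_pos: [0.4854, -0.0277, 0.0011]
tool_rot: [-2.4, 0.483, -0.179]
force: [0.1, 0.7, 0.8]
opening: 0.0252
```

>>> {"name": "jog_arm", "arguments": {"motion": [[[0,0,0],[0,0.021,0.025],30],[[0,0,0],[0,0,0],30]]}}

```text
clock: 15.5
tcp_pos: [0.4855, -0.0277, -0.0005]
tool_rot: [-2.401, 0.483, -0.179]
force: [-1.0, -0.6, -0.5]
opening: 0.0258
```

>>> {"name": "jog_arm", "arguments": {"motion": [[[0,0,0],[0,0.021,0.025],30],[[0,0,0],[0,0,0],30]]}}

```text
clock: 15.75
tcp_pos: [0.4852, -0.0275, -0.0028]
tool_rot: [-2.4, 0.483, -0.179]
force: [-0.6, -0.3, -0.3]
opening: 0.0254
```

Run:
```python
from h import *
s=robot.state(); Rm=R.from_rotvec(s['tool_rot']).as_matrix(); show()
c=snap('scene'); P=cloud(c); px=c['pixels']
L=(P-s['tcp_pos'])@Rm
m=(np.abs(L[...,0])<.04)&(L[...,2]<.03)&(L[...,2]>-.06)&(np.abs(L[...,1])<.03)&(P[...,2]>.004)
q=P[m]; l=L[m]; i=np.argsort(q[:,2])[:25]
for k in i: print((q[k]*1000).round(0),(l[k]*1000).round(0))
cv2.imwrite('pics/s11.png',cv2.resize(px[150:220,220:320],None,fx=7,fy=7,interpolation=cv2.INTER_CUBIC))
```

```text
t 15.75 p [ 0.4852 -0.0275 -0.0028] x [ 0.922 -0.387  0.001] z [ 0.251  0.595 -0.764] F [-0.6 -0.3 -0.3] op 0.0254 q [-0.63  0.04  2.16  0.73  1.23 -0.59]
[453. -28.   4.] [-29.   5. -14.]
[485.   3.   4.] [-12. -26.  13.]
[522. -32.   4.] [ 35. -12.   1.]
[473.  -2.   4.] [-21. -19.   7.]
[504. -43.   4.] [ 23.   1. -10.]
[468.  12.   4.] [-31. -27.  14.]
[491. -62.   4.] [ 19.  18. -25.]
[460. -54.   4.] [-14.  21. -27.]
[474.  11.   4.] [-26. -28.  14.]
[476. -24.   4.] [-9. -4. -6.]
[480. -33.   4.] [ -2.   1. -10.]
[495. -25.   4.] [  8. -10.  -1.]
[493.  -8.   4.] [ -1. -20.   8.]
[482. -12.   4.] [ -9. -15.   3.]
[534. -13.   4.] [ 40. -30.  16.]
[455. -26.   4.] [-28.   3. -12.]
[457. -37.   5.] [-23.  10. -18.]
[499. -34.   5.] [15. -5. -6.]
[490. -43.   5.] [ 10.   5. -13.]
[459.   3.   5.] [-36. -18.   6.]
[444. -56.   5.] [-27.  27. -33.]
[454.  -1.   5.] [-39. -14.   2.]
[461. -45.   5.] [-16.  15. -22.]
[464. -35.   5.] [-16.   7. -15.]
[449. -57.   5.] [-22.  26. -32.]
```

View pics/s11.png

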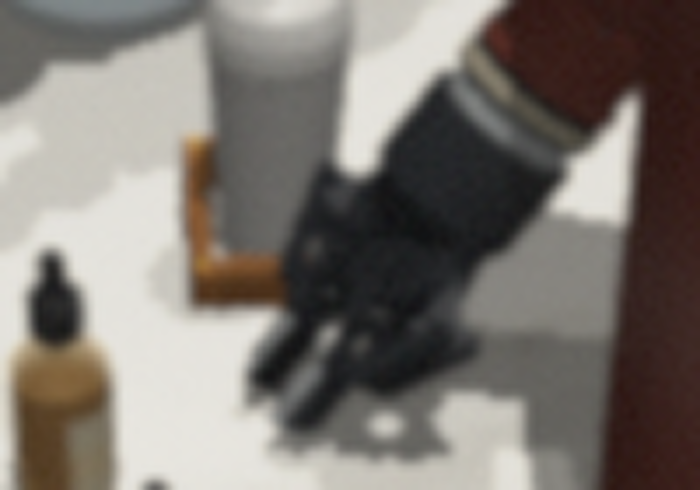

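Run:
```python
from h import *
s=robot.state(); Rm=R.from_rotvec(s['tool_rot']).as_matrix()
c=load('scene'); P=cloud(c); px=c['pixels']; L=(P-s['tcp_pos'])@Rm
for v in range(202,213):
  for u in range(254,272):
    if px[v,u].max()<75 and abs(L[v,u,0])<.04: print(u,v,px[v,u].max(),(P[v,u]*1000).round(0),(L[v,u]*1000).round(0))
```

```text
257 202 53 [494. -47.  26.] [ 15.  -8. -31.]
258 202 32 [492. -49.  26.] [ 14.  -5. -33.]
259 202 25 [491. -53.  24.] [ 15.  -1. -34.]
260 202 24 [489. -56.  24.] [ 14.   2. -36.]
261 202 44 [488. -59.  22.] [ 15.   6. -37.]
262 202 71 [486. -62.  22.] [ 14.   8. -39.]
266 202 61 [454. -47.  53.] [-21. -13. -62.]
267 202 36 [451. -48.  54.] [-24. -13. -64.]
268 202 35 [446. -47.  58.] [-29. -14. -68.]
269 202 39 [449. -54.  51.] [-23.  -5. -67.]
270 202 38 [439. -48.  62.] [-35. -14. -74.]
271 202 39 [436. -50.  62.] [-36. -12. -75.]
256 203 64 [496. -44.  23.] [ 16.  -8. -26.]
257 203 33 [492. -44.  25.] [ 12.  -8. -30.]
258 203 21 [490. -48.  24.] [ 13.  -4. -31.]
259 203 26 [489. -51.  22.] [ 13.  -1. -32.]
260 203 39 [489. -56.  19.] [ 14.   5. -32.]
261 203 66 [489. -60.  16.] [ 16.  10. -33.]
266 203 57 [456. -48.  46.] [-19.  -8. -57.]
267 203 34 [453. -50.  47.] [-21.  -7. -60.]
268 203 33 [446. -47.  54.] [-29. -12. -65.]
269 203 33 [445. -51.  52.] [-28.  -7. -66.]
270 203 38 [435. -44.  63.] [-40. -16. -73.]
271 203 38 [434. -48.  61.] [-39. -12. -74.]
256 204 67 [495. -43
[... 1664 characters left out ...]
5.  29.] [-24.   1. -43.]
267 208 61 [452. -49.  26.] [-22.   7. -43.]
261 209 73 [464. -34.  24.] [-17.  -6. -30.]
262 209 50 [458. -33.  29.] [-23.  -9. -34.]
263 209 37 [456. -35.  29.] [-24.  -7. -36.]
264 209 34 [458. -42.  23.] [-20.   1. -35.]
265 209 39 [452. -40.  28.] [-26.  -1. -39.]
266 209 57 [451. -44.  26.] [-26.   3. -40.]
261 210 66 [459. -30.  26.] [-23.  -9. -30.]
262 210 48 [457. -32.  26.] [-24.  -7. -31.]
263 210 40 [457. -36.  23.] [-22.  -2. -32.]
264 210 43 [454. -38.  24.] [-25.  -1. -34.]
265 210 56 [452. -40.  24.] [-26.   1. -36.]
262 211 71 [461. -37.  15.] [-18.   2. -25.]
263 211 65 [457. -37.  18.] [-22.   2. -28.]
264 211 72 [453. -37.  21.] [-26.   1. -31.]
```

>>> {"name": "jog_arm", "arguments": {"motion": [[[0,0,0],[0,0.021,0.025],30],[[0,0,0],[0,0.021,0.025],30],[[0,0,0],[0,0.011,0.013],30]]}}

```text
clock: 16.18
tcp_pos: [0.4851, -0.0275, -0.0079]
tool_rot: [-2.4, 0.483, -0.178]
force: [-0.2, 0.0, 0.3]
opening: 0.0256
```

Run:
```python
from h import *
track('b',(.5185,.053)); show()
```

```text
tcp [-242.3   13. ] z -7.9 F [-0.2  0.   0.3] t 16.18
scene (array([0.5196, 0.0534]), np.float64(1.4), 123, array([-154.3,   12.9]))
   cap mean [0.5153 0.0568 0.1279] max z 0.147 61
top (array([0.518 , 0.0529]), np.float64(0.3), 23, array([-155.4,   14.2]))
   cap mean [0.5165 0.0521 0.125 ] max z 0.143 43
t 16.27 p [ 0.4851 -0.0275 -0.0079] x [ 0.922 -0.387  0.001] z [ 0.251  0.595 -0.764] F [ 0.9 -0.1 -0.1] op 0.0255 q [-0.63  0.05  2.16  0.73  1.22 -0.6 ]
```

>>> {"name": "jog_arm", "arguments": {"motion": [[[0,0,0],[0,-0.102,0.086],30],[[0,0,0],[0,-0.102,0.086],30],[[0,0,0],[0,-0.102,0.086],30],[[0,0,0],[0,-0.102,0.086],30],[[0,0,0],[0,-0.102,0.086],30],[[0,0,0],[0,-0.102,0.086],30],[[0,0,0],[0,-0.102,0.086],30]]}}

```text
clock: 17.15
tcp_pos: [0.5072, 0.0246, -0.0076]
tool_rot: [-2.4, 0.483, -0.179]
force: [0.3, -0.3, 0.9]
opening: 0.0256
```

>>> {"name": "jog_arm", "arguments": {"motion": [[[0,0,0],[0,-0.05,0.043],30],[[0,0,0],[0,-0.05,0.043],30],[[0,0,0],[0,-0.026,0.022],30],[[0,0,0],[0,-0.026,0.022],30],[[0,0,0],[0,-0.026,0.022],30],[[0,0,0],[0,-0.026,0.022],30],[[0,0,0],[0,-0.026,0.022],30],[[0,0,0],[0,-0.026,0.022],30],[[0,0,0],[0,-0.026,0.022],30],[[0,0,0],[0,-0.026,0.022],30]]}}

```text
clock: 18.4
tcp_pos: [0.5164, 0.0464, -0.0077]
tool_rot: [-2.4, 0.483, -0.179]
force: [-0.8, -0.5, 0.2]
opening: 0.0256
```

Run:
```python
from h import *
track('b',(.52,.057)); show()
for n in('scene','top'):
  c=load(n); x=(160,250,170,290) if n=='top' else (140,250,150,310)
  cv2.imwrite(f'pics/{n}12.png',cv2.resize(c['pixels'][x[0]:x[1],x[2]:x[3]],None,fx=5,fy=5,interpolation=cv2.INTER_CUBIC))
```

```text
tcp [-162.    13.1] z -7.7 F [-0.8 -0.5  0.2] t 18.4
scene (array([0.5204, 0.0556]), np.float64(6.7), 153, array([-152.,   13.]))
   cap mean [0.5182 0.0605 0.1267] max z 0.144 65
top (array([0.5202, 0.0534]), np.float64(7.6), 30, array([-154.1,   12.3]))
   cap mean [0.5196 0.0568 0.1249] max z 0.141 44
t 18.5 p [ 0.5164  0.0466 -0.0077] x [ 0.922 -0.387  0.001] z [ 0.251  0.595 -0.764] F [-0.6 -0.4  0.1] op 0.0258 q [-0.45  0.06  2.16  0.8   1.13 -0.49]
```

View pics/scene12.png

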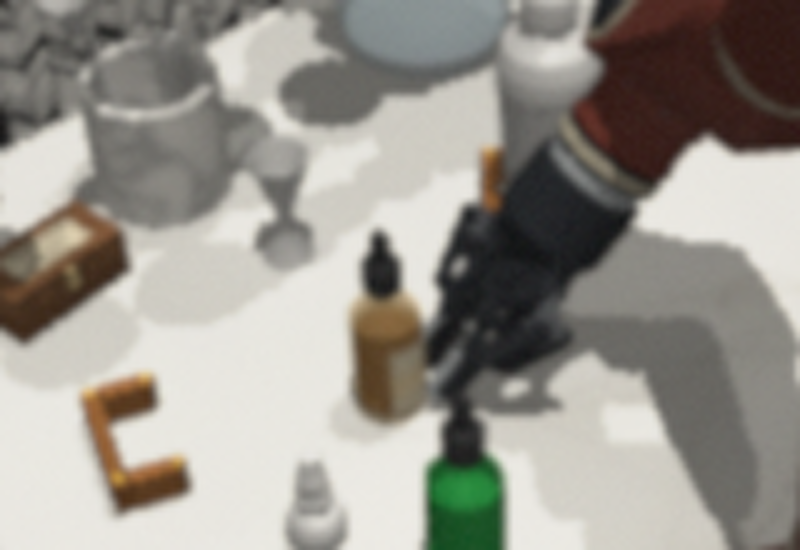

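Bottle is in the cradle (scene crop base (388,410), fingers at (435,385)), upright and sliding. Pushing on, easing toward the centre line.

>>> {"name": "jog_arm", "arguments": {"motion": [[[0,0,0],[-0.005,-0.038,0.032],30],[[0,0,0],[-0.01,-0.051,0.043],30],[[0,0,0],[-0.01,-0.051,0.043],30],[[0,0,0],[-0.01,-0.051,0.043],30],[[0,0,0],[-0.01,-0.051,0.043],30],[[0,0,0],[-0.01,-0.051,0.043],30],[[0,0,0],[-0.01,-0.051,0.043],30]]}}

```text
clock: 19.38
tcp_pos: [0.5233, 0.0731, -0.0077]
tool_rot: [-2.4, 0.483, -0.178]
force: [-0.5, -1.0, -0.0]
opening: 0.0256
```

```bash
cat >> h.py <<'E'
def trackb(xy):
    s=robot.state(); t=s['tcp_pos']; print('tcp',(inframe(t[:2],NO,ND)*1000).round(1),'z',(t[2]*1000).round(1),'F',s['force'].round(1),'t',round(s['clock'],2))
    for n in('scene','top'):
        c=snap(n); P=cloud(c).reshape(-1,3); hs=cv2.cvtColor(c['pixels'],cv2.COLOR_BGR2HSV).reshape(-1,3)
        k=(P[:,2]>.03)&(P[:,2]<.07)&(np.hypot(*(P[:,:2]-xy).T)<.045)&(hs[:,1]>90)&(hs[:,0]<25)
        if k.sum()>6:
            q=circ(P[k],.0235,np.array(xy)); print(n,q[0].round(4),round(q[1]*1000,1),q[2],'dock',(inframe(q[0],NO,ND)*1000).round(1))
        k=(P[:,2]>.115)&(np.hypot(*(P[:,:2]-xy).T)<.04)&(P[:,2]<.16); k=P[k]
        if len(k): print('   cap',k.mean(0).round(4),k[:,2].max().round(3))
E
python3 - <<'E'
from h import *
trackb((.533,.083))
E
```

```text
tcp [-134.8   17.3] z -7.7 F [-0.5 -1.  -0. ] t 19.38
scene [0.5287 0.0843] 1.5 61 dock [-122.4   16.6]
   cap [0.5242 0.0877 0.1272] 0.145
   cap [0.5265 0.084  0.1254] 0.144
```

I nudged the wrong way sideways (now 17 mm off the line); correcting over the remaining distance.

>>> {"name": "jog_arm", "arguments": {"motion": [[[0,0,0],[0.01,-0.038,0.032],30],[[0,0,0],[0.014,-0.051,0.043],30],[[0,0,0],[0.014,-0.051,0.043],30],[[0,0,0],[0.014,-0.051,0.043],30],[[0,0,0],[0.016,-0.051,0.043],30],[[0,0,0],[0.016,-0.051,0.043],30],[[0,0,0],[0.016,-0.051,0.043],30],[[0,0,0],[0.016,-0.051,0.043],30],[[0,0,0],[0.016,-0.051,0.043],30]]}}

```text
clock: 20.6
tcp_pos: [0.5442, 0.1023, -0.0077]
tool_rot: [-2.4, 0.483, -0.179]
force: [-0.1, -0.8, -0.1]
opening: 0.0258
```

Run:
```python
from h import *
trackb((.55,.115)); show()
```

```text
tcp [-99.8   9.3] z -7.7 F [-0.1 -0.8 -0.1] t 20.6
scene [0.5501 0.1137] 1.2 56 dock [-86.9   8.4]
   cap [0.5455 0.1161 0.1279] 0.146
top [0.5484 0.1137] 0.4 7 dock [-87.6  10. ]
   cap [0.5463 0.1121 0.1262] 0.145
t 20.7 p [ 0.5443  0.1024 -0.0076] x [ 0.922 -0.387  0.001] z [ 0.251  0.595 -0.764] F [ 0.1 -0.2 -0.7] op 0.0258 q [-0.32  0.09  2.12  0.84  1.05 -0.4 ]
```

>>> {"name": "jog_arm", "arguments": {"motion": [[[0,0,0],[0.014,-0.051,0.043],30],[[0,0,0],[0.014,-0.051,0.043],30],[[0,0,0],[0.014,-0.051,0.043],30],[[0,0,0],[0.014,-0.051,0.043],30],[[0,0,0],[0.014,-0.051,0.043],30],[[0,0,0],[0.014,-0.051,0.043],30],[[0,0,0],[0.014,-0.051,0.043],30],[[0,0,0],[0.014,-0.051,0.043],30],[[0,0,0],[0.014,-0.051,0.043],30],[[0,0,0],[0.014,-0.051,0.043],30]]}}

```text
clock: 21.95
tcp_pos: [0.5675, 0.1359, -0.0076]
tool_rot: [-2.4, 0.483, -0.178]
force: [-0.9, -0.3, -0.2]
opening: 0.0256
```

Run:
```python
from h import *
trackb((.57,.15)); show()
for n in('scene','top'):
  c=load(n); x=(150,250,160,290) if n=='top' else (150,260,150,290)
  cv2.imwrite(f'pics/{n}13.png',cv2.resize(c['pixels'][x[0]:x[1],x[2]:x[3]],None,fx=5,fy=5,interpolation=cv2.INTER_CUBIC))
```

```text
tcp [-59.7   1.1] z -7.6 F [-0.9 -0.3 -0.2] t 21.95
scene [0.5732 0.1468] 1.1 61 dock [-47.5   0.1]
   cap [0.568  0.1498 0.1276] 0.146
   cap [0.5698 0.1455 0.1252] 0.142
t 22.05 p [ 0.5675  0.1361 -0.0075] x [ 0.922 -0.387  0.001] z [ 0.251  0.595 -0.764] F [-0.2  0.2  0.4] op 0.0255 q [-0.24  0.13  2.08  0.86  1.   -0.35]
```

View pics/scene13.png

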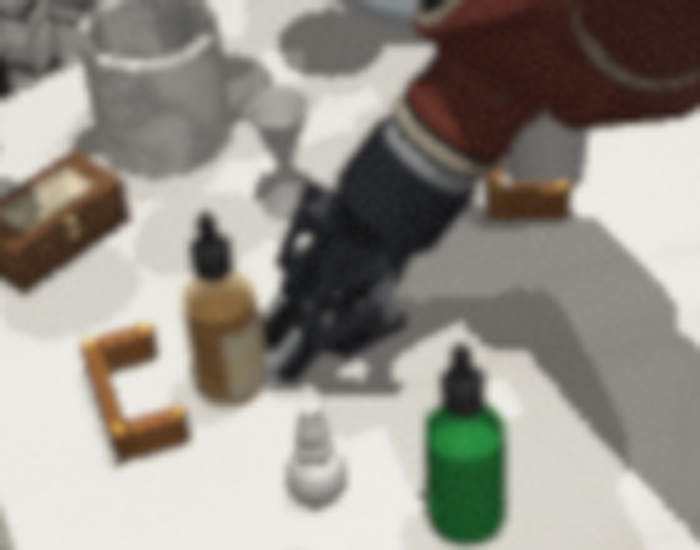

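View pics/top13.png

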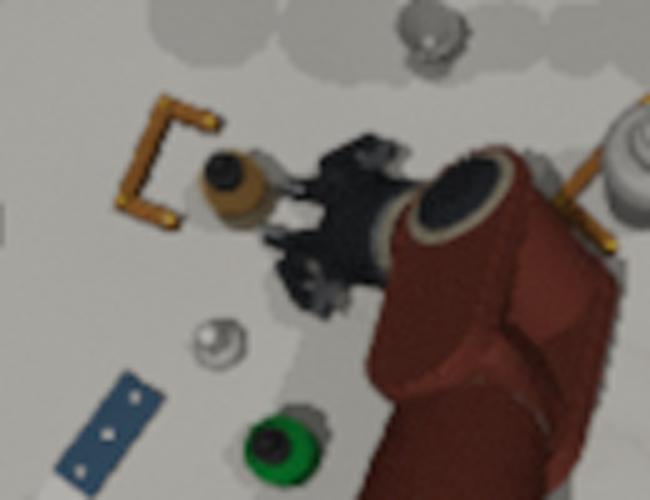

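Bottle upright, lined up with the narrow dock's mouth (top crop: bottle (240,190), arm ends (222,122) and (172,225)). Straight in.

>>> {"name": "jog_arm", "arguments": {"motion": [[[0,0,0],[0.003,-0.051,0.043],30],[[0,0,0],[0.003,-0.051,0.043],30],[[0,0,0],[0,-0.051,0.043],30],[[0,0,0],[0,-0.051,0.043],30],[[0,0,0],[0,-0.051,0.043],30],[[0,0,0],[0,-0.051,0.043],30],[[0,0,0],[0,-0.051,0.043],30],[[0,0,0],[0,-0.051,0.043],30],[[0,0,0],[0,-0.051,0.043],30]]}}

```text
clock: 23.18
tcp_pos: [0.5817, 0.169, -0.0076]
tool_rot: [-2.4, 0.483, -0.178]
force: [0.2, -0.5, 0.2]
opening: 0.0254
```

>>> {"name": "jog_arm", "arguments": {"motion": [[[0,0,0],[0,-0.026,0.022],30],[[0,0,0],[0,-0.026,0.022],30]]}}

```text
clock: 23.42
tcp_pos: [0.5832, 0.1727, -0.0076]
tool_rot: [-2.4, 0.483, -0.178]
force: [-1.4, -1.2, 0.5]
opening: 0.0256
```

Run:
```python
from h import *
trackb((.588,.184)); show()
```

```text
tcp [-19.7   1. ] z -7.6 F [-1.4 -1.2  0.5] t 23.43
scene [0.5905 0.1851] 5.7 70 dock [-5.5 -0.9]
   cap [0.5844 0.1863 0.1276] 0.147
top [0.5887 0.1851] 7.1 8 dock [-6.1  0.8]
   cap [0.586  0.1814 0.125 ] 0.144
t 23.52 p [ 0.5832  0.1727 -0.0075] x [ 0.922 -0.387  0.001] z [ 0.251  0.595 -0.764] F [-0.  -0.2 -1.2] op 0.0258 q [-0.16  0.16  2.05  0.87  0.96 -0.29]
```

Still sliding freely, about 5 mm left.

>>> {"name": "jog_arm", "arguments": {"motion": [[[0,0,0],[0,-0.019,0.016],30],[[0,0,0],[0,-0.019,0.016],30]]}}

```text
clock: 23.78
tcp_pos: [0.5844, 0.1752, -0.0076]
tool_rot: [-2.4, 0.483, -0.179]
force: [-0.9, -1.3, 0.5]
opening: 0.0257
```

>>> {"name": "jog_arm", "arguments": {"motion": [[[0,0,0],[0,-0.019,0.016],30]]}}

```text
clock: 23.9
tcp_pos: [0.585, 0.1767, -0.0076]
tool_rot: [-2.4, 0.483, -0.179]
force: [-0.1, -1.6, 0.2]
opening: 0.0254
```

>>> {"name": "jog_arm", "arguments": {"motion": [[[0,0,0],[0,-0.013,0.011],30]]}}

```text
clock: 24.02
tcp_pos: [0.5854, 0.1777, -0.0076]
tool_rot: [-2.4, 0.483, -0.179]
force: [-0.5, -2.4, 0.3]
opening: 0.0254
```

>>> {"name": "jog_arm", "arguments": {"motion": [[[0,0,0],[0,-0.019,0.016],30]]}}

```text
clock: 24.15
tcp_pos: [0.586, 0.179, -0.0076]
tool_rot: [-2.4, 0.483, -0.179]
force: [-0.5, -1.4, 0.8]
opening: 0.026
```

>>> {"name": "jog_arm", "arguments": {"motion": [[[0,0,0],[0,-0.013,0.011],30]]}}

```text
clock: 24.28
tcp_pos: [0.5863, 0.1797, -0.0077]
tool_rot: [-2.401, 0.483, -0.179]
force: [-3.0, -5.6, 1.2]
opening: 0.0258
```

>>> {"name": "jog_arm", "arguments": {"motion": [[[0,0,0],[0,-0.013,0.011],30]]}}

```text
clock: 24.4
tcp_pos: [0.5866, 0.18, -0.0079]
tool_rot: [-2.402, 0.483, -0.179]
force: [-4.8, -9.8, 4.4]
opening: 0.0258
```

Force rose to 11 N along the push: bottle home. Retreating.

>>> {"name": "jog_arm", "arguments": {"motion": [[[0,0,0],[0,0.025,-0.022],30],[[0,0,0],[0,0.05,-0.043],30],[[0,0,0],[0,0.1,-0.086],30],[[0,0,0],[0,0.15,-0.13],30],[[0,0,0],[0,0.2,-0.17],30],[[0,0,0],[0,0.2,-0.17],30],[[0,0,0],[0,0.2,-0.17],30]]}}

```text
clock: 25.28
tcp_pos: [0.558, 0.1123, -0.0071]
tool_rot: [-2.4, 0.484, -0.179]
force: [-0.9, -0.1, -0.1]
opening: 0.0257
```

Run:
```python
from h import *
trackb((.591,.189)); show(); track('s',(.571,-.137))
for n in('scene','top'):
  c=load(n); x=(140,260,150,310) if n=='top' else (150,270,110,270)
  cv2.imwrite(f'pics/{n}14.png',cv2.resize(c['pixels'][x[0]:x[1],x[2]:x[3]],None,fx=5,fy=5,interpolation=cv2.INTER_CUBIC))
```

```text
tcp [-85.2   0.6] z -7.1 F [-0.9 -0.1 -0.1] t 25.27
scene [0.5921 0.1913] 6.1 78 dock [0.9 0.1]
   cap [0.5875 0.1925 0.1275] 0.144
top [0.5788 0.1991] 11.0 11 dock [ 2.8 15.3]
   cap [0.5881 0.188  0.1262] 0.144
t 25.38 p [ 0.5582  0.1119 -0.0072] x [ 0.921 -0.389  0.001] z [ 0.252  0.594 -0.764] F [-0.9 -0.2  0.4] op 0.0257 q [-0.29  0.11  2.09  0.84  1.03 -0.38]
tcp [175.5 175.2] z -7.2 F [-0.9 -0.2  0.4] t 25.38
scene (array([ 0.5738, -0.1383]), np.float64(1.7), 81, array([-0.1, -3.8]))
top (array([ 0.5699, -0.1386]), np.float64(1.9), 51, array([-2.8, -1.2]))
   cap mean [ 0.5673 -0.1371  0.2056] max z 0.219 117
```

View pics/scene14.png

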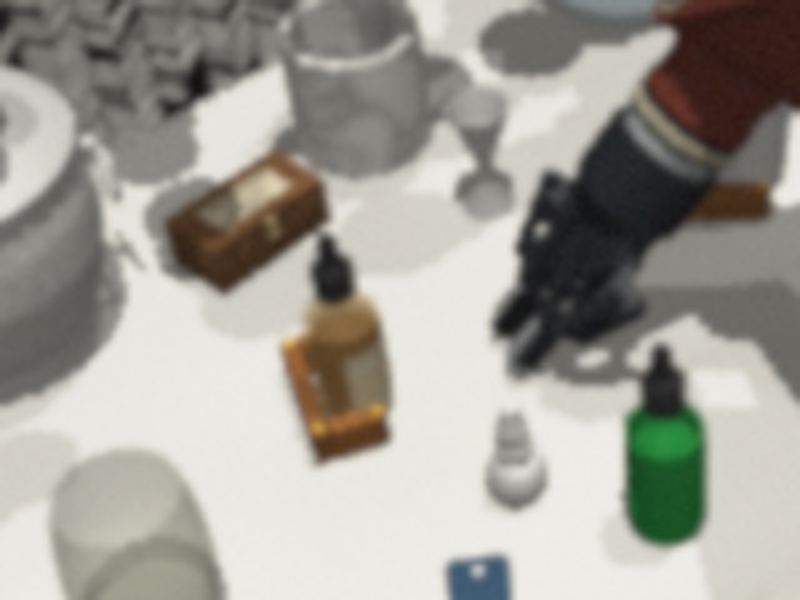

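View pics/top14.png

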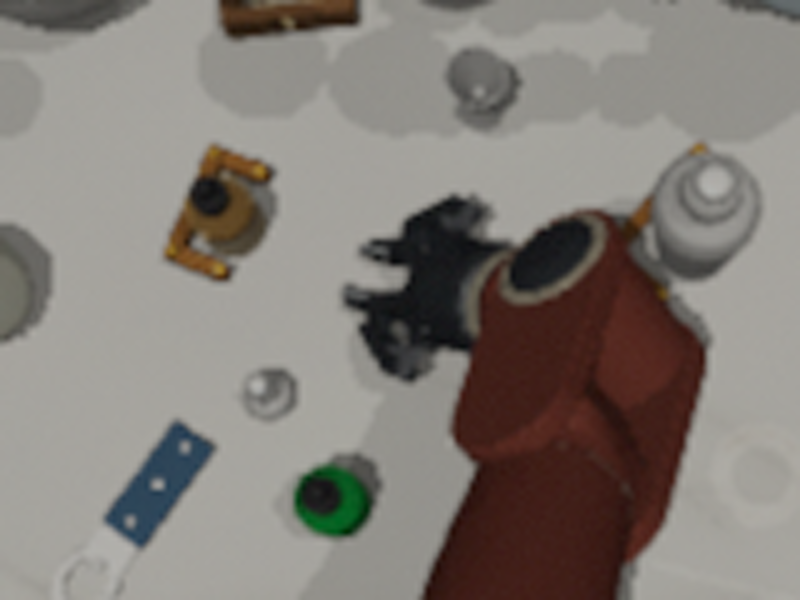

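>>> {"name": "jog_arm", "arguments": {"motion": [[[0,0,0],[0,-0.32,-0.38],30],[[0,0,0],[0,-0.32,-0.38],30],[[0,0,0],[0,-0.32,-0.38],30],[[0,0,0],[0,-0.32,-0.38],30],[[0,0,0],[0,-0.2,-0.24],30],[[0,0,0],[0,0,0],30]]}}

```text
clock: 26.22
tcp_pos: [0.5591, 0.1133, 0.1324]
tool_rot: [-2.401, 0.481, -0.182]
force: [-0.3, -0.6, -0.2]
opening: 0.0258
```

Run:
```python
from h import *
show(); trackb((.591,.189)); track('s',(.571,-.137))
c0=load('top')
for n in('scene','top'):
  c=load(n); x=(140,260,130,330) if n=='top' else (100,260,110,320)
  cv2.imwrite(f'pics/{n}15.png',cv2.resize(c['pixels'][x[0]:x[1],x[2]:x[3]],None,fx=3.7,fy=3.7,interpolation=cv2.INTER_CUBIC))
  print(n,'green',obj(c,np.array((.389,.116)),.01,.07,.0235))
# shaker-to-stop gap in dock frame from top: dock stop pixels
```

```text
t 26.23 p [0.5591 0.1133 0.1324] x [ 0.922 -0.387  0.005] z [ 0.253  0.594 -0.764] F [-0.3 -0.6 -0.2] op 0.0258 q [-0.29 -0.14  2.06  0.75  1.23 -0.15]
tcp [-83.8  -0. ] z 132.4 F [-0.3 -0.6 -0.2] t 26.23
scene [0.5928 0.1919] 6.4 84 dock [ 1.7 -0.3]
   cap [0.5871 0.1929 0.1275] 0.145
   cap [0.5878 0.1893 0.1254] 0.146
tcp [176.2 176.8] z 129.7 F [-1.2 -1.2  0.5] t 26.32
scene (array([ 0.5715, -0.1382]), np.float64(2.4), 400, array([-1.5, -2.1]))
   cap mean [ 0.5566 -0.134   0.2004] max z 0.216 42
top (array([ 0.5683, -0.1373]), np.float64(1.4), 20, array([-2.9,  0.9]))
   cap mean [ 0.5672 -0.1368  0.2053] max z 0.222 119
scene green (array([0.39060889, 0.11693458]), np.float64(0.0010556742262208907), 226)
top green (array([0.38898308, 0.1158747 ]), np.float64(0.0002468323054432777), 25)
```

View pics/scene15.png

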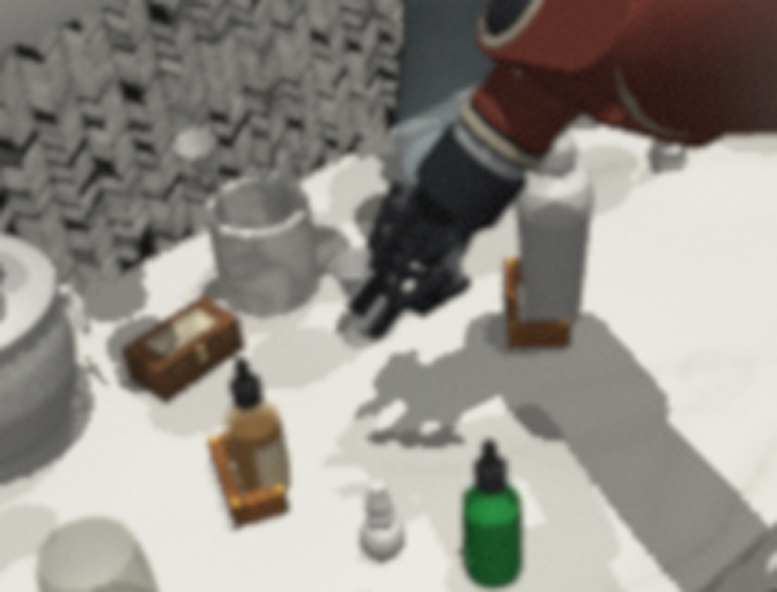

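View pics/top15.png

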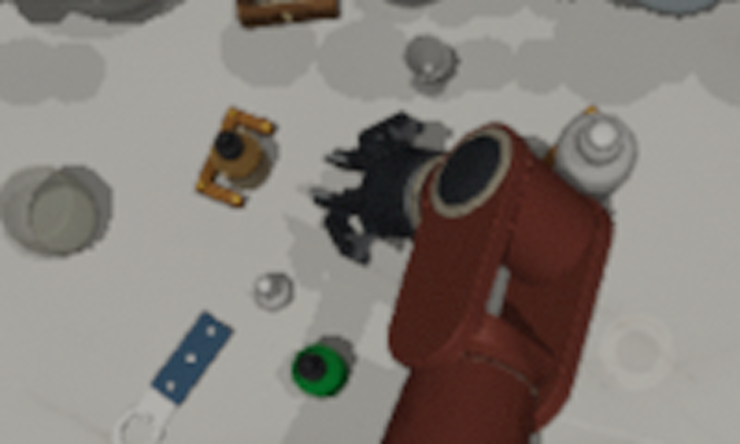

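Both stand upright in their docks (top: bottle (238,155), shaker (598,150)), and the bystanders and the green bottle have not moved. The arm is clear, so I'm handing in.

```bash
python3 -c "
from h import *
print(robot.hand_in()); show()"
```

```text
the job is handed in; nothing more can be done
None
the job is handed in; nothing more can be done
```

I pushed the shaker into the wide dock first, then the brown dropper bottle into the narrow one. Both slid upright on two partly open fingertips, touching roughly 15–20 mm above the worktop, with nothing gripped or lifted. I handed in at about 26 s.

- **Fully home:** Each push ended on a hard stop, about 16 N for the shaker and 11 N for the bottle. Neither moved when the fingers backed off.
- **Last pictures:** Both stand upright inside their docks, and the arm is clear of everything with no force on it. The green bottle re-measured in its old place. The jigger, wine stopper, opener and tumbler look unmoved in the last pictures. I did not re-measure them or check the corkscrew at the end.
- **Disagreements:**
  - The top view puts both parked centres about 2–3 mm short of my camera estimate of the dock origins. I trusted the hard stops over that estimate.
  - Some of the last bottle position fits were unreliable, because the dock is nearly the same colour. I judged the bottle by its cap position instead.
- **Slips:**
  - The fingertips sat about 20–25 mm farther back than the description led me to assume. A first touch therefore nudged the shaker about 3 mm at roughly 40 mm height, the given tipping height; it stayed upright and I lowered the fingers.
  - I also moved the bottle sideways the wrong way by about 4 mm on the way and corrected it before the dock mouth.

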